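# Refit the battery in a gauge data logger and latch its hatch

## Task

The data logger's charged battery lies on the bench: put it back. Its black end goes against the sprung contact and its red end is tipped down into the bay against the fixed contact, so that it lies fully home and level; then slide the clear hatch shut over it until the orange catch clicks up behind it. Do not force anything, and leave the other things on the bench where they stand.

Things in the scene. Friction and masses are not known exactly. Their poses are not given: they have to be found in the camera images.
- logger: Light grey flat data logger, fixed to the bench, 150 (x) x 292 (y) mm; origin under its middle, at bench height. Its flat top (the deck) is 28 mm above the bench. +x points to the raised console strip with screen and keys (up to 41 mm high, beginning 62 mm beside the bay's axis); the battery bay runs along y at x = -37 mm, +y towards the sprung contact.
- bay_seat (a point): Where the battery's centre is when fully home: on the bay's axis, 27 mm above the bench, 40 mm to the +y side of the step. Axes as the logger's. The bay is a pocket 37 mm wide and 92 mm long, its floor 10 mm above the bench, with sloping flanks that centre the battery, whose upper 16 mm stand above the deck.
- bay_step (a point): Top edge, on the bay's axis, of the vertical step (18 mm high) at which the bay ends on its -y side: the fixed contact. Axes as the logger's. Beyond it (-y) the deck is flat, and free for 45 to 60 mm but for the low catch, as far as the parked hatch. The battery is 8 mm too long for the space from the step to the free sprung contact, so it goes in only aslant.
- contact_face (a point): Middle of the face of the sprung contact, a brass button 18 mm across on the bay's axis, 27 mm above the bench; it moves with the button. Free, it stands 72 mm to the +y side of the step and 20 mm out of the spring block (50 mm wide, 30 mm long, 49 mm high) that ends the bay.
- contact (a joint): Travel of the sprung contact, m: 0 = free, grows as it is pressed to +y, 0.008 with the battery home, hard stop at 0.016. It takes 3 N to start, 6 N with the battery home, 9 N at the stop. With the black end low against it and the red end resting on the step's edge, pressing the battery lengthwise nearly to the stop lets the red end clear the step and go down.
- hatch (a joint): Travel of the clear hood with grey ends that slides along the bay, 50 mm wide, 98 mm long, 21 mm above the deck, open below and at its leading (+y) end. 0 = parked, leading edge 60 mm to the -y side of the step; grows in m to +y; starts at 0 to 0.015; shut against the spring block at 0.152 (stop). It drags with 1 to 2 N, the catch adds a few N at the end. A battery not fully down blocks it.
- hatch_back (a point): On the hatch, the middle of the outer face of its back (-y) wall, 10.5 mm above the deck; the wall is 50 mm wide and reaches from 1 to 21 mm above the deck. Push here towards +y to shut the hatch. Axes as the logger's.
- catch (a joint): Travel of the orange sprung catch, m: 0 = up, grows as it is pressed down, at most 0.006. The hatch's back wall rides over it from about 0.137 of the hatch's travel, and it springs up behind the wall at about 0.150: the click. The hatch then cannot come back.
- catch_top (a point): Highest edge of the orange catch, a wedge 16 mm wide on the bay's axis that stands 4 mm out of the deck; this edge is 9 mm to the -y side of the step, and the wedge slopes down from it over 12 mm to -y.
- battery_center (a point): Centre of the loose battery, a cylinder 34 mm in diameter and 80 mm long, 0.13 to 0.21 kg, lying on its side on the bench: dark teal sleeve, black collar at one end, red collar with a brass disc at the other (+), both ends flat. The point's x axis is the battery's axis and points to the red end.
- battery_plus (a point): Middle of the battery's red (+) end face, 40 mm from its centre. When it has been tipped in, friction on the fixed contact can hold this end a little high; a light press from above then brings it fully down.
- ipa_dispenser: White dispenser bottle, 66 mm across and 143 mm high; origin under its middle. To be left alone.
- date_stamp: Black hand stamp, 34 x 52 x 60 mm high; origin under its middle. To be left alone.
- stapler: Blue and black stapler, 34 x 139 x 50 mm high; origin under its middle. To be left alone.
- glass_1: Grey tumbler, 74 mm across, 99 mm high; origin under its middle. To be left alone.
There are look-alikes about, which are no part of the job. Leave any purple look-alike of the part that bears battery_center alone.

How it is judged:
By the outcome, as a careful person would: the job done as asked, in the order asked, and still so for the second after the job is handed in, with the robot touching nothing.
It also fails if it takes over 61 s, if anything falls off the work surface, if the arm or the gripper's body presses on something with over 40 N, if the wrist force passes 120 N, or if a joint passes its speed limit or range.

## Robot

A 7-joint arm with a two-finger parallel gripper is mounted at the origin on a cart in front of the work surface, level with it; the furniture and walls round the work are solid. World frame = base frame: x ahead of the robot, y to its left, z up, the work surface at z = 0. Lengths are in m, angles in rad, forces in N, time in s.
With the tool pointing down it reaches from about 0.425 to 0.875 m from the base axis. Payload 4.7 kg.
Tool frame: the origin (TCP) lies on the centre line of the jaws, within the pads' length; the fingertips stand 8 mm ahead of it and the grasp point (between the pads) lies 11 mm behind it; z points along the fingers, y is the direction in which the jaws open and shut (so a half turn about z gives the same grasp; the last joint's range is limited). The gripper opens to 87 mm and grips with 3 to 60 N. Pads are 19 mm wide; open, the fingers measure 117 mm over their backs; the gripper's body (75 mm by 190 mm) begins 51 mm behind the grasp point.
Start: joints at [1.118, 0.321, -0.07, 1.45, 0.023, 1.371, -0.057], TCP at [0.293, -0.58, 0.231] pointing down, gripper open.
Joint ranges: [-2.86, 2.86], [-0.3, 2.09], [-1.38, 1.24], [0.06, 2.45], [-1.56, 4.7], [0.09, 2.05], [-2.69, 2.69]. Speed limits (rad/s): [2.57, 2.57, 3.14, 3.14, 3.14, 3.14, 3.14].

## Interface

Orientations are given as a rotation vector (axis times angle).
In Python, from bench import status, optics, order gives the robot as it stands.
- The arm moves only by the tool step_arm, never from a script. Its argument "rows" is a list of rows, each a list of 3 entries, a list of its own where there are three numbers: the turn, a rotation vector about the tool's x, y, z in degrees, then the shift along the tool's x, y, z in mm, then the finger opening in mm, from 0 to 87. A call has 1 to 12 rows; each row shifts and turns the pose as measured when the row begins, along the tool's axes as they then stand; what a row does not reach is not made up. A row lasts 1/12 s, in which the tool goes at most 41.7 mm and 7.16 degrees, less where a joint would pass 70% of its speed; a pose out of reach is approached as far as the arm can. A call is refused whole if a number of a shift passes 41.7 or a number of a turn 7.16, either way. A call with a gripper value outside its range is refused whole. The fingers move at their own pace and stop on an object; "grip_force" is the grip in N (left out, the last holds). Time passes only in rows, so rows that do not move let the fingers close. It gives the time, the measured TCP pose, the force and the opening at its end, in the units of the state.
- status.get_state(): the state, without advancing time (a new reading comes with each control period).
- optics.get_image(name): name is "scene" or "top"; returns a dict with "frame" (384x512x3 uint8, red, green, blue), "range_z" (384x512 float32, m along the optical axis (not along the pixel's ray), 0 where there is no reading), "K" (3x3 intrinsics, pixels), "k1" (the pictures are not rectified: a ray, as slopes to the right and down, at radius r is drawn at 1 + k1 r^2 times it, then the intrinsics apply), "R" (3x3) and "t" (3): a world point X has camera coordinates R X + t. Camera axes: x right, y down, z forward; pixel columns grow to the right and rows downward; lengths in m; the calibration is good to about 2 mm. A picture is of the moment at which its call begins.
- order.close_job(): hands the job in, once; it reports no verdict.
The state is a dict: "time": time; "joint_positions": joint angles; "qd": joint speeds; "joint_torque": joint torques, N m; "position": TCP position; "tool_rot": TCP orientation; "ft_force": force on the tool from outside, world axes, zero at the start; "torque": the same for the moment, N m; "grip_width": opening from 0.0 (shut) to 1.0 (fully open).
Only numpy, scipy, OpenCV 4.12 (cv2) and the standard library are available. Lean on these libraries where they do the work, as an engineer would, in place of code of your own. Each camera call takes 0.05 s, during which the arm holds its last target.

## Working session

There is one attempt and no reset: what is moved stays moved. The work goes in short steps, Python scripts to look and compute and a tool call to move; the robot and the scene stay as the last step left them, time stands still between calls to the robot, and variables do not carry over. Pictures are saved under pics/ and viewed, and the job is handed in when it is done.

Besides the shell and the picture viewer there is one more tool, called in YAML: its name, and indented under it one key for each argument. step_arm: Moves the arm, as the interface text tells. Its arguments: {"type":"object","properties":{"rows":{"type":"array"},"grip_force":{"type":"number"}},"required":["rows"]}

```bash
ls; mkdir -p pics; python3 - <<'E'
from bench import status, optics, order
import cv2
s=status.get_state(); print(s)
for n in("scene","top"):
    d=optics.get_image(n); cv2.imwrite(f"pics/{n}0.png",d["frame"][:,:,::-1]); print(n,d["K"],d["k1"],d["R"],d["t"],(d["range_z"]>0).mean())
E
```

```text
pics
{'time': 0.0, 'joint_positions': array([ 1.11809835,  0.32179727, -0.07007154,  1.4516912 ,  0.02262542,
        1.3708278 , -0.05691572]), 'qd': array([-7.59782751e-04, -3.57333501e-04,  5.50018382e-04,  6.38763998e-04,
       -3.13884849e-04, -2.30155945e-05,  1.31495340e-03]), 'joint_torque': array([-2.16248504e-04, -4.91286707e+01, -4.03952440e-01, -3.12526631e+01,
       -6.39117393e-02,  4.34871786e-02,  1.87100641e-04]), 'position': array([ 0.29220812, -0.57999199,  0.22947   ]), 'tool_rot': array([-3.05460830e+00, -7.26189333e-01,  9.01107206e-04]), 'ft_force': array([-0.43348162,  0.26980744, -0.21110613]), 'torque': array([0.00395031, 0.03978126, 0.01831044]), 'grip_width': 1.002734122913459}
scene [[417.94369437   0.         252.95383602]
 [  0.         417.94369437 194.19477499]
 [  0.           0.           1.        ]] -0.029005703979017868 [[-0.69129397 -0.72224421  0.02181644]
 [-0.37548419  0.33326996 -0.86483684]
 [ 0.61735263 -0.60604822 -0.50157879]] [0.3751682  0.23475204 0.94030708] 0.9957936604817709
top [[375.2167681    0.         252.00775641]
 [  0.         375.2167681  190.26203442]
 [  0.           0.           1.        ]] -0.08242149754433273 [[ 0.00925357 -0.99982025  0.01654808]
 [-0.99027612 -0.01145992 -0.13864299]
 [ 0.13880771 -0.01510422 -0.99020416]] [0.04699591 0.5175891  0.9130758 ] 0.9958546956380209
```

View pics/scene0.png

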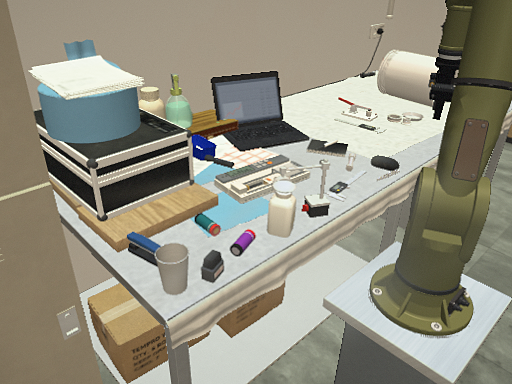

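View pics/top0.png

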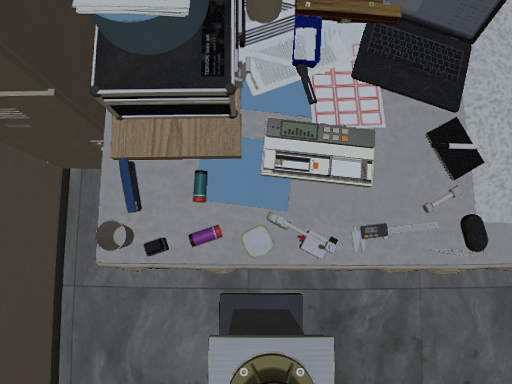

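```bash
cat > h.py <<'E'
from bench import status, optics, order
import numpy as np, cv2
def cap(n):
    return optics.get_image(n)
def slopes(d,u,v):
    K=d["K"]; u=np.asarray(u,float); v=np.asarray(v,float)
    k=d["k1"]; D=np.array([k,0,0,0,0.])
    p=cv2.undistortPoints(np.stack([u.ravel(),v.ravel()],1)[:,None,:],K,D)[:,0]
    return p
def onplane(d,u,v,z):
    p=slopes(d,u,v); R=d["R"];t=d["t"]
    C=-R.T@t
    w=np.c_[p,np.ones(len(p))]@R
    s=(z-C[2])/w[:,2]
    return C+w*s[:,None]
def cloud(d):
    h,w=d["range_z"].shape
    vv,uu=np.mgrid[:h,:w]
    p=slopes(d,uu,vv); z=d["range_z"].ravel()
    X=np.c_[p*z[:,None],z]
    W=(X-d["t"])@d["R"]
    W[z==0]=np.nan
    return W.reshape(h,w,3)
def proj(d,X):
    X=np.atleast_2d(X)
    D=np.array([d["k1"],0,0,0,0.])
    return cv2.projectPoints(X.astype(float),cv2.Rodrigues(d["R"])[0],d["t"].astype(float),d["K"],D)[0][:,0]
def crop(d,x0,y0,x1,y1,f,name):
    im=d["frame"][y0:y1,x0:x1,::-1]
    cv2.imwrite(name,cv2.resize(im,None,fx=f,fy=f,interpolation=cv2.INTER_CUBIC))
E
python3 - <<'E'
from h import *
d=cap("top"); np.savez("top0.npz",**d)
print("C",-d["R"].T@d["t"])
crop(d,180,100,400,265,3.6,"pics/t1.png")
W=cloud(d)
for p in [(150,250),(270,220),(320,140),(345,172),(295,165),(201,186),(205,235),(258,240)]:
    print(p,W[p[1],p[0]].round(4))
s=cap("scene"); np.savez("scene0.npz",**s)
crop(s,180,120,360,250,4.4,"pics/s1.png")
W=cloud(s)
for p in [(260,175),(235,210),(207,224),(200,200)]:
    print(p,W[p[1],p[0]].round(4))
E
```

```text
C [0.38537928 0.06671029 0.97511387]
(150, 250) [0.365  0.2974 0.0626]
(270, 220) [0.437  0.0123 0.1244]
(320, 140) [ 0.6501 -0.1224  0.0382]
(345, 172) [ 0.5646 -0.1826  0.0491]
(295, 165) [ 0.5888 -0.0603  0.0116]
(201, 186) [0.5268 0.1819 0.0332]
(205, 235) [0.4034 0.1685 0.0334]
(258, 240) [0.3916 0.0396 0.1355]
(260, 175) [ 0.6262 -0.1112  0.03  ]
(235, 210) [0.5513 0.0656 0.0032]
(207, 224) [0.5164 0.1973 0.0305]
(200, 200) [0.621  0.1403 0.0363]
```

View pics/t1.png

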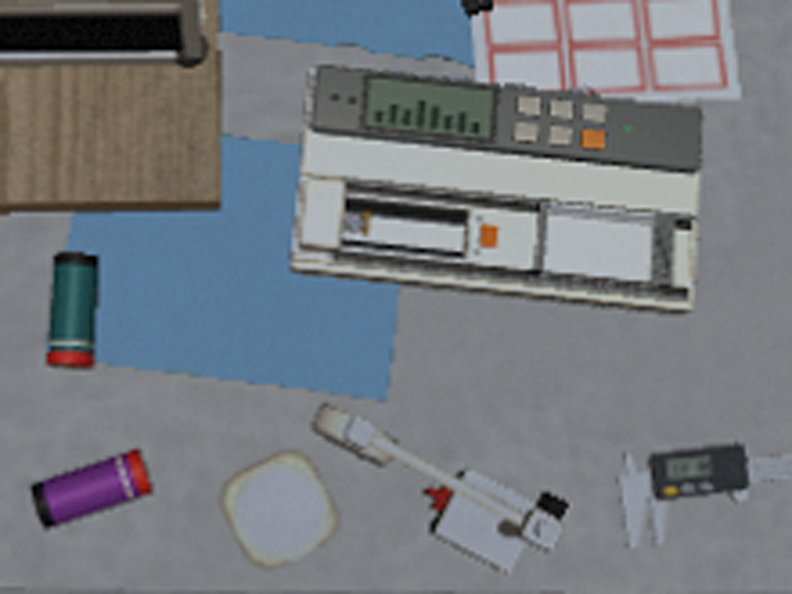

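View pics/s1.png

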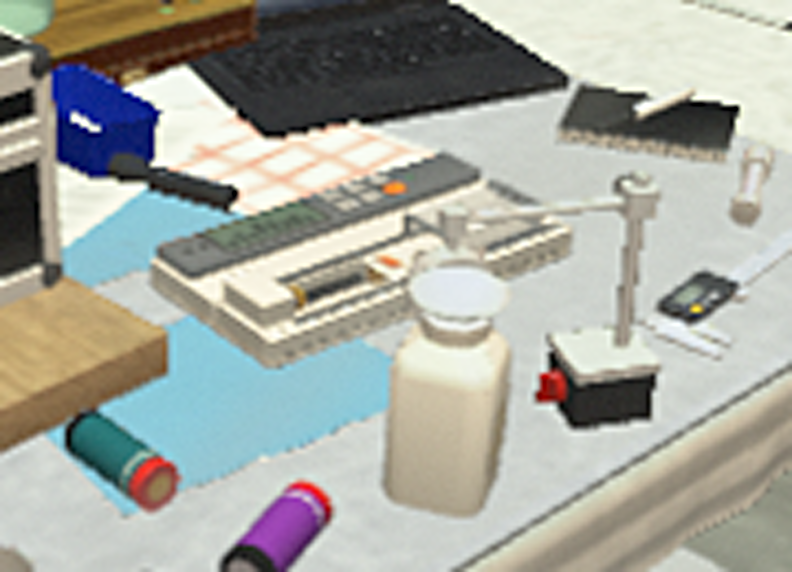

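```bash
python3 - <<'E'
from h import *
d=dict(np.load("top0.npz")); W=cloud(d)
hsv=cv2.cvtColor(d["frame"],cv2.COLOR_RGB2HSV)
def rect(m,lab):
    pts=W[m][:,:2]*1000
    c,sz,a=cv2.minAreaRect(pts.astype(np.float32)); print(lab,len(pts),np.round(c,1),np.round(sz,1),round(a,2), "z",np.nanpercentile(W[m][:,2],[5,50,95]).round(4))
box=np.zeros((384,512),bool)
b=box.copy(); b[165:208,188:215]=1
z=W[:,:,2]
rect(b&(z>0.018),"batt")
teal=b&(hsv[:,:,0]>80)&(hsv[:,:,0]<98)&(hsv[:,:,1]>90)&(z>0.018)
red=b&((hsv[:,:,0]<8)|(hsv[:,:,0]>172))&(hsv[:,:,1]>120)
rect(teal,"teal");rect(red,"red")
print(W[red].mean(0),W[teal].mean(0))
b=box.copy(); b[110:192,255:385]=1
m=b&(z>0.018)
m=cv2.morphologyEx(m.astype(np.uint8),cv2.MORPH_OPEN,np.ones((3,3)))>0
rect(m,"logger")
cv2.imwrite("pics/m.png",np.repeat(np.repeat(m[100:200,250:390]*255,5,0),5,1).astype(np.uint8))
bench=W[210:235,170:195]; print("bench z",np.nanmean(bench[:,:,2]),np.nanstd(bench[:,:,2]))
r=(W[150,300]);
# orange
o=b&(hsv[:,:,0]>5)&(hsv[:,:,0]<20)&(hsv[:,:,1]>150)
n,l,st,ce=cv2.connectedComponentsWithStats(o.astype(np.uint8))
for i in range(1,n):
    print("orange",st[i],ce[i],np.nanmean(W[l==i],0).round(4), onplane(d,[ce[i][0]],[ce[i][1]],0.031).round(4))
E
```

```text
batt 409 [529.  185.3] [33.3 80.4] 87.55 z [0.0208 0.0301 0.0347]
teal 260 [531.  185.9] [31.2 61.7] 87.63 z [0.024  0.0307 0.0348]
red 47 [527.6 188.1] [77.5 30.9] 0.97 z [0.022  0.0293 0.0355]
[0.49488912 0.18605489 0.02916861] [0.53303833 0.18485692 0.03008525]
logger 5938 [ 625.3 -120.2] [292.4 159.1] 84.6 z [0.0234 0.0337 0.0488]
bench z -0.0015082565542428948 0.0031876947711307387
orange [341 136   7   5  30] [344.3 138.1] [ 0.6561 -0.186   0.0394] [[ 0.6585 -0.1883  0.031 ]]
orange [314 162   4   6  21] [315.42857143 164.85714286] [ 0.5862 -0.111   0.0292] [[ 0.5858 -0.1107  0.031 ]]
```

View pics/m.png

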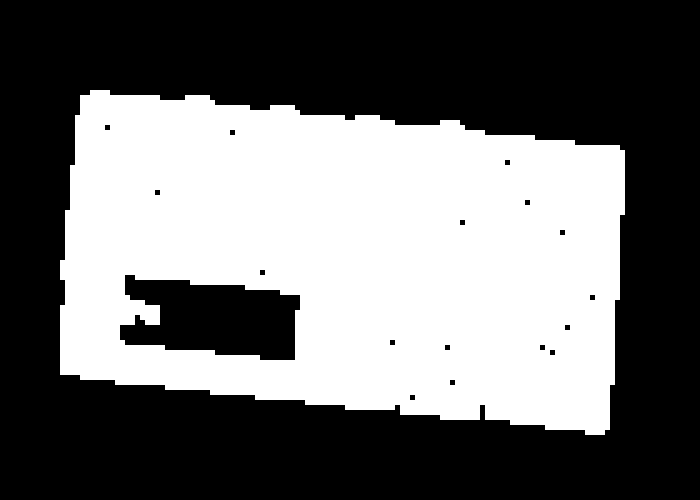

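```bash
python3 - <<'E'
from h import *
d=dict(np.load("top0.npz"))
x0,y0,x1,y1=255,115,385,200
f=6
im=cv2.resize(d["frame"][y0:y1,x0:x1,::-1],None,fx=f,fy=f,interpolation=cv2.INTER_CUBIC)
cv2.imwrite("pics/t2.png",im)
s=dict(np.load("scene0.npz"))
im=cv2.resize(s["frame"][150:205,208:318,::-1],None,fx=7,fy=7,interpolation=cv2.INTER_CUBIC)
cv2.imwrite("pics/s2.png",im)
E
```

```text
(no output)
```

View pics/t2.png

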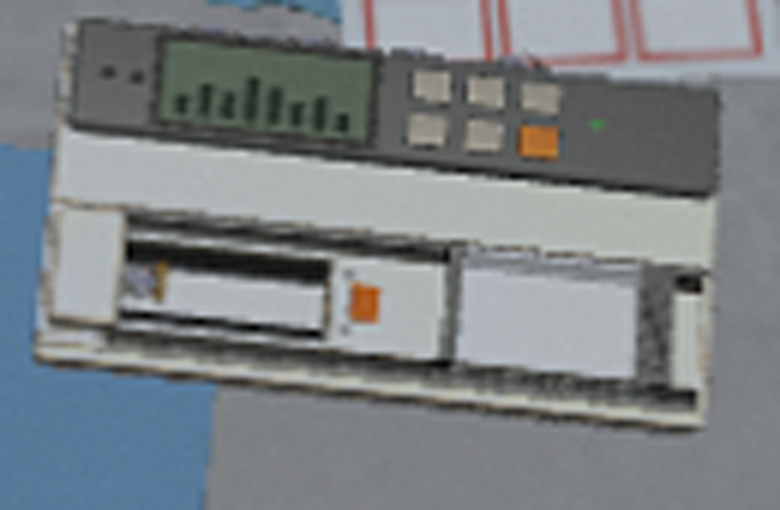

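View pics/s2.png

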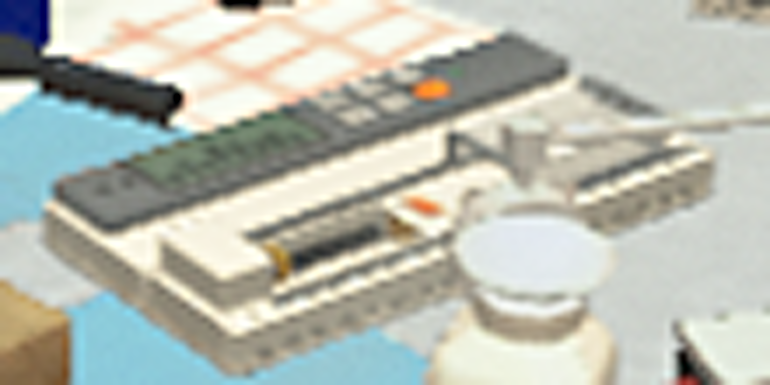

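```bash
python3 - <<'E'
from h import *
d=dict(np.load("top0.npz"))
def P(u,v,z): return onplane(d,[255+(u+.5)/6-.5],[115+(v+.5)/6-.5],z)[0]
names=dict(NL=(37,358,.028),NR=(703,422,.028),FL=(78,22,.041),FR=(719,88,.041),cNL=(70,128,.041),cNR=(714,193,.041),
 blkTL=(62,205,.049),blkTR=(125,210,.049),blkBL=(52,318,.049),blkBR=(115,325,.049),stepT=(332,262,.028),stepB=(325,335,.028),face=(165,281,.027),
 hatT=(460,252,.049),hatB=(447,358,.049),catch=(364,303,.030),hbT=(700,268,.049),hbB=(695,388,.049))
Q={}
for k,(u,v,z) in names.items():
    Q[k]=P(u,v,z)*1000; print(k,Q[k].round(1))
for a,b in [("NL","NR"),("FL","FR"),("cNL","cNR")]:
    v=Q[a]-Q[b]; print(a,b,np.linalg.norm(v).round(1),"phi",np.degrees(np.arctan2(v[0],v[1])).round(2))
print(np.linalg.norm(Q["FL"]-Q["NL"]),np.linalg.norm(Q["FR"]-Q["NR"]))
c=(Q["NL"]+Q["NR"]+Q["FL"]+Q["FR"])/4; print("centre",c)
phi=np.radians(5.5)
ey=np.array([np.sin(phi),np.cos(phi),0]); ex=np.array([np.cos(phi),-np.sin(phi),0])
for k in Q: print(k, round((Q[k]-c)@ex,1), round((Q[k]-c)@ey,1))
E
```

```text
NL [559.9  30.2  28. ]
NR [ 535.7 -257.8   28. ]
FL [705.4  13.8  41. ]
FR [ 681.3 -266.5   41. ]
cNL [657.9  17.1  41. ]
cNR [ 634.  -262.1   41. ]
blkTL [621.9  20.8  49. ]
blkTR [620.1  -5.8  49. ]
blkBL [573.1  24.8  49. ]
blkBR [570.5  -1.6  49. ]
stepT [603.7 -97.2  28. ]
stepB [571.5 -93.7  28. ]
face [594.5 -24.8  27. ]
hatT [ 604.1 -148.3   49. ]
hatB [ 558.3 -141.7   49. ]
catch [ 585.4 -110.4   30. ]
hbT [ 598.9 -251.8   49. ]
hbB [ 546.9 -247.7   49. ]
NL NR 289.0 phi 4.8
FL FR 281.3 phi 4.92
cNL cNR 280.3 phi 4.89
147.00886322871824 146.39060730424765
centre [ 620.57059642 -120.05915894   34.5       ]
NL -74.8 143.8
NR -71.3 -145.2
FL 71.6 141.4
FR 74.5 -139.9
cNL 24.0 140.1
cNR 27.0 -140.1
blkTL -12.2 140.4
blkTR -11.4 113.6
blkBL -61.1 139.7
blkBR -61.2 113.1
stepT -19.0 21.2
stepB -51.3 21.6
face -35.1 92.3
hatT -13.7 -29.7
hatB -59.9 -27.5
catch -35.9 6.2
hbT -9.0 -133.3
hbB -61.1 -134.1
```

```bash
cat >> h.py <<'E'
from scipy.spatial.transform import Rotation as Ro
PHI=np.radians(4.87); EY=np.array([np.sin(PHI),np.cos(PHI),0]); EX=np.array([np.cos(PHI),-np.sin(PHI),0]); EZ=np.array([0,0,1.])
STEP=np.array([.587,-.0955,.028])
def L(a,b,z): # a along x', b along y' from step; z abs
    return np.array([STEP[0],STEP[1],0])+a*EX+b*EY+z*EZ
E
python3 - <<'E'
from h import *
d=dict(np.load("top0.npz")); W=cloud(d); s=dict(np.load("scene0.npz")); S=cloud(s)
p=W.reshape(-1,3); q=S.reshape(-1,3)
def prof(p,along,lo,hi,alist):
    r=p-np.array([STEP[0],STEP[1],0]); a=r@EX*1000; b=r@EY*1000
    return a,b
r=p-np.array([STEP[0],STEP[1],0]); a=r@EX*1000; b=r@EY*1000; z=p[:,2]*1000
for lo,hi in [(40,65),(5,35),(-40,-25),(-80,-60),(-155,-150),(-166,-156)]:
    print("b",lo,hi)
    print([ (k,round(float(np.nanmedian(z[(b>lo)&(b<hi)&(a>=k)&(a<k+4)])),0)) for k in range(-44,72,4) if ((b>lo)&(b<hi)&(a>=k)&(a<k+4)).any()])
print("along axis", [ (k,round(float(np.nanmedian(z[(b>=k)&(b<k+4)&(abs(a)<9)])),0)) for k in range(-180,124,4) if ((b>=k)&(b<k+4)&(abs(a)<9)).any()])
# board near battery
m=(abs(p[:,1]-.185)<.01)&(p[:,0]>.5)&(p[:,0]<.75)
for x in np.arange(.46,.75,.01):
    mm=m&(abs(p[:,0]-x)<.005)
    if mm.any(): print(round(x,2),round(float(np.nanmedian(z[mm])),1),end="; ")
E
```

```text
b 40 65
[(-44, -1.0), (-40, 12.0), (-36, 27.0), (-32, 26.0), (-28, 23.0), (-24, 24.0), (-20, 27.0), (-16, 13.0), (-12, 12.0), (-8, 11.0), (-4, 11.0), (0, 10.0), (4, 10.0), (8, 10.0), (12, 15.0), (16, 19.0), (20, 25.0), (24, 23.0), (28, 27.0), (32, 27.0), (36, 27.0), (40, 27.0), (44, 27.0), (48, 28.0), (52, 27.0), (56, 27.0), (60, 29.0), (64, 36.0), (68, 37.0)]
b 5 35
[(-44, -2.0), (-40, 14.0), (-36, 26.0), (-32, 27.0), (-28, 23.0), (-24, 25.0), (-20, 25.0), (-16, 14.0), (-12, 10.0), (-8, 10.0), (-4, 10.0), (0, 10.0), (4, 11.0), (8, 10.0), (12, 14.0), (16, 21.0), (20, 24.0), (24, 23.0), (28, 26.0), (32, 27.0), (36, 27.0), (40, 27.0), (44, 26.0), (48, 27.0), (52, 27.0), (56, 27.0), (60, 31.0), (64, 38.0), (68, 38.0)]
b -40 -25
[(-44, -3.0), (-40, 19.0), (-36, 27.0), (-32, 28.0), (-28, 24.0), (-24, 25.0), (-20, 27.0), (-16, 26.0), (-12, 26.0), (-8, 28.0), (-4, 27.0), (0, 27.0), (4, 28.0), (8, 27.0), (12, 27.0), (16, 28.0), (20, 24.0), (24, 22.0), (28, 28.0), (32, 27.0), (36, 28.0), (40, 27.0), (44, 28.0), (48, 27.0), (52, 27.0), (56, 27.0), (60, 32.0), (64, 36.0), (68, 39.0)]
b -80 -60

[... 1611 characters left out ...]
 (-16, 29.0), (-12, 30.0), (-8, 28.0), (-4, 26.0), (0, 11.0), (4, 10.0), (8, 11.0), (12, 10.0), (16, 10.0), (20, 10.0), (24, 10.0), (28, 10.0), (32, 10.0), (36, 10.0), (40, 10.0), (44, 10.0), (48, 11.0), (52, 10.0), (56, 10.0), (60, 10.0), (64, 10.0), (68, 10.0), (72, 32.0), (76, 27.0), (80, 24.0), (84, 26.0), (88, 27.0), (92, 46.0), (96, 48.0), (100, 48.0), (104, 48.0), (108, 48.0), (112, 47.0), (116, 48.0), (120, 27.0)]
0.5 31.0; 0.51 31.6; 0.52 32.4; 0.53 32.0; 0.54 31.6; 0.55 31.7; 0.56 32.1; 0.57 31.0; 0.58 -0.6; 0.59 -1.2; 0.6 0.9; 0.61 34.3; 0.62 33.6; 0.63 34.2; 0.64 34.6; 0.65 34.0; 0.66 33.7; 0.67 34.1; 0.68 34.5; 0.69 34.1; 0.7 36.8; 0.71 144.0; 0.72 212.9; 0.73 213.4; 0.74 212.6;
```

```bash
python3 - <<'E'
from h import *
for n in("top0","scene0"):
    d=dict(np.load(n+".npz")); p=cloud(d).reshape(-1,3)
    r=p-np.array([STEP[0],STEP[1],0]); a=r@EX*1000; b=r@EY*1000; z=p[:,2]*1000
    for lo,hi,lab in[(-145,-52,"hatch"),(88,125,"block")]:
        m=(b>lo)&(b<hi)&(abs(a)<35)&(z>42)&(z<55)
        if m.sum()>20: print(n,lab,m.sum(),"a",a[m].mean().round(2),np.percentile(a[m],[2,98]).round(1),"b",np.percentile(b[m],[1,50,99]).round(1),"z",np.median(z[m]).round(1), "slope", np.degrees(np.polyfit(b[m],a[m],1)[0]).round(2))
    m=(b>-2)&(b<8)&(abs(a)<12)&(z<20)&(z>5); print("pocket near step b min",np.percentile(b[m],[1,5]) if m.any() else None)
    m=(b>66)&(b<90)&(abs(a)<9)&(z>20)&(z<40); print("contact",m.sum(),np.percentile(b[m],[1,5,50]).round(1) if m.any() else None, "a",a[m].mean(),"z",z[m].max())
    h=cv2.cvtColor(d["frame"],cv2.COLOR_RGB2HSV).reshape(-1,3)
    m=(h[:,0]>5)&(h[:,0]<20)&(h[:,1]>130)&(abs(a)<20)&(b>-35)&(b<10)&(z>20)
    print("catch",m.sum(),a[m].mean().round(2),b[m].mean().round(2),b[m].min().round(1),b[m].max().round(1),z[m].mean().round(1))
    # battery
    m=(p[:,0]>.47)&(p[:,0]<.6)&(abs(p[:,1]-.187)<.035)&(z>20)&(z<42)
    q=p[m]; c,sz,an=cv2.minAreaRect((q[:,:2]*1000).astype(np.float32)); print("batt",m.sum(),np.round(c,1),np.round(sz,1),round(an,2), np.percentile(q[:,2],98))
    dxy=np.polyfit(q[:,0],q[:,1],1); print("slope",dxy, "y at .53",np.polyval(dxy,.53))
    i=(abs(p[:,0]-.45)<.02)&(abs(p[:,1]-.2)<.03); print("bench z",np.nanmedian(z[i]))
E
```

```text
top0 hatch 712 a -1.61 [-26.   23.1] b [-144.1  -98.3  -53.2] z 48.1 slope 0.05
top0 block 215 a 0.24 [-23.3  23.8] b [ 92.5 106.8 121.5] z 47.8 slope 1.03
pocket near step b min [-0.04041916  0.36535616]
contact 32 [73.3 73.7 80.4] a -1.8480698563279336 z 35.36555077841067
catch 21 0.5 -15.56 -20.4 -11.2 29.2
batt 396 [528.9 185.3] [32.7 80.4] 87.41 0.03572418584246873
slope [-0.029646    0.20009885] y at .53 0.18438647581620618
bench z -2.039706949506468
scene0 hatch 127 a 1.47 [-26.3  26. ] b [-142.  -107.   -53.3] z 49.7 slope -0.06
scene0 block 107 a -1.77 [-23.6  24.5] b [ 93.4 112.3 123.9] z 49.0 slope 6.96
pocket near step b min [-1.69786186 -1.43469381]
contact 10 [73.  73.3 75. ] a -2.3484745714982926 z 36.52989579876398
catch 5 2.57 -11.24 -17.2 0.7 30.1
batt 252 [529.4 189.8] [32.4 83.1] 86.21 0.036332044768555304
slope [0.00468481 0.19153479] y at .53 0.19401773777417422
bench z -1.1028269327516065
```

```bash
sed -i 's/radians(4.87)/radians(5.0)/; s/\.587,-\.0955,\.028/.5865,-.0957,.028/' h.py; cat >> h.py <<'E'
def tgt(xdir,tilt=0):
    # tool x along xdir (horizontal), z down; tilt deg: rotates about tool y (positive: see use)
    x=np.array(xdir,float); x/=np.linalg.norm(x); z=np.array([0,0,-1.]); y=np.cross(z,x)
    return Ro.from_matrix(np.c_[x,y,z])*Ro.from_euler("y",tilt,degrees=True)
def delta(pos,rot,show=True):
    s=status.get_state(); R=Ro.from_rotvec(s["tool_rot"])
    sh=R.inv().apply(np.array(pos)-s["position"])*1000; tu=(R.inv()*rot).as_rotvec(degrees=True)
    # shift expressed in target frame as well (after turning)
    sh2=rot.inv().apply(np.array(pos)-s["position"])*1000
    print("t",round(s["time"],2),"pos",s["position"].round(4),"turn",tu.round(2),"shift",sh.round(1),"shift_after_turn",sh2.round(1),"F",s["ft_force"].round(1),"grip",round(s["grip_width"]*87,1),"q",s["joint_positions"].round(2))
E
python3 - <<'E'
from h import *
delta([.529,.186,.2],tgt([1,-.03,0]))
E
```

```text
t 0.2 pos [ 0.2923 -0.5802  0.2299] turn [-7.000e-02  2.000e-02  2.846e+01] shift [ 556.2 -577.7   30.5] shift_after_turn [ 213.6 -772.9   29.9] F [ 0.1 -0.8  0.2] grip 87.2 q [ 1.12  0.32 -0.07  1.45  0.02  1.37 -0.06]
```

step_arm:
  rows:
    - [[0, 0, 7.1], [0, 0, 0], 87]
    - [[0, 0, 7.1], [0, 0, 0], 87]
    - [[0, 0, 7.1], [0, 0, 0], 87]
    - [[0, 0, 7.1], [0, 0, 0], 87]
    - [[0, 0, 0], [10.7, -38.6, 0], 87]
    - [[0, 0, 0], [10.7, -38.6, 0], 87]
    - [[0, 0, 0], [10.7, -38.6, 0], 87]
    - [[0, 0, 0], [10.7, -38.6, 0], 87]
    - [[0, 0, 0], [10.7, -38.6, 0], 87]
    - [[0, 0, 0], [10.7, -38.6, 0], 87]
    - [[0, 0, 0], [10.7, -38.6, 0], 87]
    - [[0, 0, 0], [10.7, -38.6, 0], 87]

```text
time: 1.2
position: [0.3879, -0.2729, 0.2234]
tool_rot: [-3.139, 0.101, 0.014]
ft_force: [1.0, -0.2, -0.5]
grip_width: 1.002
```

```bash
python3 - <<'E'
from h import *
delta([.529,.186,.2],tgt([1,-.03,0]))
E
```

```text
t 1.2 pos [ 0.3879 -0.2729  0.2234] turn [-0.06  0.5  -1.97] shift [ 111.5 -467.    22.9] shift_after_turn [ 127.2 -463.    23.4] F [ 1.  -0.2 -0.5] grip 87.2 q [ 0.79 -0.03 -0.23  1.87 -0.    1.32 -1.07]
```

step_arm:
  rows:
    - [[0, 0.3, -1], [9.5, -39, 1.5], 87]
    - [[0, 0.2, -1], [9.5, -39, 1.5], 87]
    - [[0, 0, 0], [10.5, -39, 1.5], 87]
    - [[0, 0, 0], [10.5, -39, 1.5], 87]
    - [[0, 0, 0], [10.5, -39, 1.5], 87]
    - [[0, 0, 0], [10.5, -39, 1.5], 80]
    - [[0, 0, 0], [10.5, -39, 2], 75]
    - [[0, 0, 0], [10.5, -39, 2], 70]
    - [[0, 0, 0], [10.5, -39, 2], 65]
    - [[0, 0, 0], [10.5, -39, 2], 60]
    - [[0, 0, 0], [10.5, -39, 2], 60]
    - [[0, 0, 0], [5, -20, 2], 60]

```text
time: 2.2
position: [0.5207, 0.1923, 0.2039]
tool_rot: [3.139, -0.04, 0.015]
ft_force: [-0.7, -0.4, 0.5]
grip_width: 0.701
```

```bash
python3 - <<'E'
from h import *
delta([.529,.186,.021],tgt([1,-.03,0]))
E
```

```text
t 2.2 pos [0.5207 0.1923 0.2039] turn [ 0.11 -0.54  0.26] shift [  6.7   5.7 182.9] shift_after_turn [  8.5   6.  182.9] F [-0.7 -0.4  0.5] grip 61.0 q [ 0.27  0.19 -0.75  1.71  0.14  1.28 -2.11]
```

step_arm:
  rows:
    - [[0, -0.5, 0.3], [4, 3, 35], 60]
    - [[0, 0, 0], [4.5, 3, 35], 60]
    - [[0, 0, 0], [0, 0, 35], 60]
    - [[0, 0, 0], [0, 0, 35], 60]
    - [[0, 0, 0], [0, 0, 20], 60]
    - [[0, 0, 0], [0, 0, 0], 60]
    - [[0, 0, 0], [0, 0, 0], 60]

```text
time: 2.78
position: [0.5308, 0.1987, 0.039]
tool_rot: [-3.135, 0.025, -0.006]
ft_force: [0.3, 0.6, 1.0]
grip_width: 0.688
```

```bash
python3 - <<'E'
from h import *
delta([.529,.186,.021],tgt([1,-.03,0]))
for n,b in(("scene",(140,150,300,270)),("top",(150,120,260,240))):
    d=cap(n); crop(d,*b,4.9,f"pics/{n}1.png")
E
```

```text
t 2.78 pos [0.5308 0.1987 0.039 ] turn [-0.37 -0.21  0.8 ] shift [-1.7 12.8 17.9] shift_after_turn [-1.4 12.7 18. ] F [0.3 0.6 1. ] grip 59.9 q [ 0.19  0.4  -0.69  1.85  0.3   0.99 -2.22]
```

View pics/scene1.png

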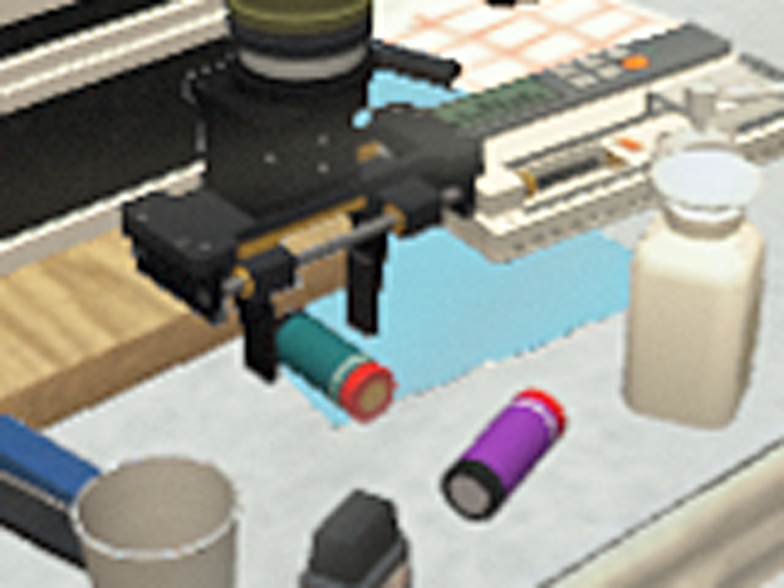

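View pics/top1.png

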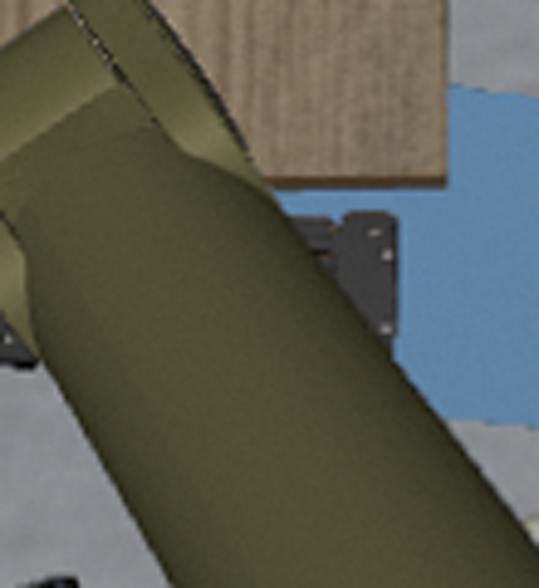

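step_arm:
  rows:
    - [[0, 0, 0.8], [-1.5, 12.8, 0], 60]
    - [[0, 0, 0], [0, 0, 0], 60]
    - [[0, 0, 0], [0, 0, 0], 60]

```text
time: 3.13
position: [0.5332, 0.1855, 0.0452]
tool_rot: [-3.133, 0.051, -0.022]
ft_force: [0.8, 0.9, -0.7]
grip_width: 0.69
```

```bash
python3 - <<'E'
from h import *
delta([.529,.186,.021],tgt([1,-.03,0]))
E
```

```text
t 3.13 pos [0.5332 0.1855 0.0452] turn [-0.47 -0.81 -0.14] shift [-4.6 -0.2 24.1] shift_after_turn [-4.2 -0.4 24.2] F [ 0.8  0.9 -0.7] grip 60.0 q [ 0.21  0.38 -0.69  1.86  0.29  0.99 -2.2 ]
```

step_arm:
  rows:
    - [[-0.4, -0.8, 0], [-4, 0, 12], 60]
    - [[0, 0, 0], [0, 0, 10], 60]
    - [[0, 0, 0], [0, 0, 0], 60]
    - [[0, 0, 0], [0, 0, 0], 60]

```text
time: 3.47
position: [0.5314, 0.185, 0.0238]
tool_rot: [-3.14, 0.055, -0.007]
ft_force: [0.2, -0.3, 0.4]
grip_width: 0.687
```

```bash
python3 - <<'E'
from h import *
delta([.529,.186,.021],tgt([1,-.03,0]))
E
```

```text
t 3.47 pos [0.5314 0.185  0.0238] turn [-0.04 -0.26 -0.27] shift [-2.5 -0.9  2.8] shift_after_turn [-2.5 -1.   2.8] F [ 0.2 -0.3  0.4] grip 59.8 q [ 0.2   0.41 -0.68  1.87  0.31  0.96 -2.23]
```

step_arm:
  rows:
    - [[0, -0.3, -0.2], [-2.5, -0.9, 2.8], 60]
    - [[0, 0, 0], [0, 0, 0], 45]
    - [[0, 0, 0], [0, 0, 0], 35]
    - [[0, 0, 0], [0, 0, 0], 25]
    - [[0, 0, 0], [0, 0, 0], 25]
    - [[0, 0, 0], [0, 0, 0], 25]
    - [[0, 0, 0], [0, 0, 0], 25]
    - [[0, 0, 0], [0, 0, 0], 25]
  grip_force: 30

```text
time: 4.13
position: [0.528, 0.1871, 0.02]
tool_rot: [-3.14, 0.046, 0.004]
ft_force: [0.1, 0.9, -1.1]
grip_width: 0.384
```

```bash
python3 - <<'E'
from h import *
delta([.529,.186,.021],tgt([1,-.03,0]))
E
```

```text
t 4.13 pos [0.528  0.1871 0.02  ] turn [-0.08  0.16  0.04] shift [ 1.   1.1 -1. ] shift_after_turn [ 1.   1.1 -1. ] F [ 0.1  0.9 -1.1] grip 33.4 q [ 0.19  0.42 -0.68  1.87  0.31  0.96 -2.23]
```

step_arm:
  rows:
    - [[0, 0, 0], [0, 0, -25], 25]
    - [[0, 0, 0], [0, 0, -35], 25]
    - [[0, 0, 0], [0, 0, -35], 25]
    - [[0, 0, -7], [0, 0, -25], 25]
    - [[0, 0, -7], [0, 0, 0], 25]
    - [[0, 0, -7], [0, 0, 0], 25]
    - [[0, 0, -7], [0, 0, 0], 25]
    - [[0, 0, -7], [0, 0, 0], 25]
    - [[0, 0, -7], [0, 0, 0], 25]
    - [[0, 0, -7], [0, 0, 0], 25]
    - [[0, 0, -7], [0, 0, 0], 25]
    - [[0, 0, -7], [0, 0, 0], 25]

```text
time: 5.13
position: [0.5247, 0.1843, 0.1428]
tool_rot: [-2.679, -1.638, 0.016]
ft_force: [-0.8, 0.2, -1.9]
grip_width: 0.382
```

```bash
python3 - <<'E'
from h import *
delta(L(0,.036,.15),tgt(EY))
d=cap("scene"); crop(d,140,100,340,250,4,"pics/s3.png")
E
```

```text
t 5.13 pos [0.5247 0.1843 0.1428] turn [ -0.47   0.37 -22.12] shift [-187.8  169.    -6.9] shift_after_turn [-237.6   85.9   -7.2] F [-0.8  0.2 -1.9] grip 33.2 q [ 0.4   0.31 -0.91  1.76  0.26  1.2  -1.06]
```

View pics/s3.png

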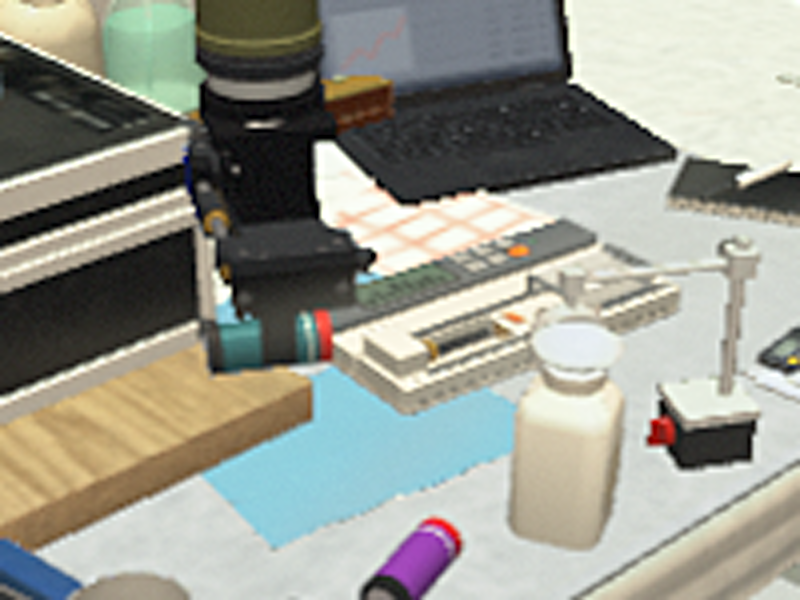

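step_arm:
  rows:
    - [[0, 0, -7], [0, 20, 0], 25]
    - [[0, 0, -7], [0, 20, 0], 25]
    - [[0, 0, -6], [-10, 20, 0], 25]
    - [[0, 0, 0], [-33, 6, -1], 25]
    - [[0, 0, 0], [-33, 6, -1], 25]
    - [[0, 0, 0], [-33, 6, -1], 25]
    - [[0, 0, 0], [-33, 0, -1], 25]
    - [[0, 0, 0], [-30, 0, -1], 25]
    - [[0, 0, 0], [-20, 0, 0], 25]
    - [[0, 0, 0], [0, 0, 0], 25]

```text
time: 6.02
position: [0.5733, -0.0368, 0.1442]
tool_rot: [-2.358, -2.063, 0.02]
ft_force: [-0.3, -0.2, -3.0]
grip_width: 0.384
```

```bash
python3 - <<'E'
from h import *
delta(L(0,.036,.12),tgt(EY))
E
```

```text
t 6.02 pos [ 0.5733 -0.0368  0.1442] turn [-0.85  0.22 -2.63] shift [-20.5  19.6  24. ] shift_after_turn [-21.5  18.3  24.2] F [-0.3 -0.2 -3. ] grip 33.4 q [ 0.77  0.36 -0.9   1.71  0.3   1.23 -0.34]
```

```bash
cat >> h.py <<'E'
OX,OZ=1.0,3.0
def bpose(bc,zc,th,a=0):
    t=np.radians(th); u=np.array([np.cos(t),-np.sin(t)]); n=np.array([np.sin(t),np.cos(t)])
    c=np.array([bc,zc])-OX*u+OZ*n
    return L(a/1000,c[0]/1000,c[1]/1000),tgt(EY,-th)
def bat():
    s=status.get_state(); R=Ro.from_rotvec(s["tool_rot"])
    c=s["position"]+R.apply([OX/1000,0,OZ/1000]); r=c-np.array([STEP[0],STEP[1],0])
    u=R.apply([1,0,0]); th=np.degrees(np.arcsin(-u[2])); a,b,z=r@EX*1000,r@EY*1000,c[2]*1000
    t=np.radians(th)
    yaw=np.degrees(np.arctan2(u@EX,u@EY)); roll=np.degrees(np.arcsin(R.apply([0,1,0])[2]))
    bb=z-40*np.sin(t)-17*np.cos(t); rb=z+40*np.sin(t)-17*np.cos(t); rbb=b-40*np.cos(t)-17*np.sin(t)
    tip=R.apply([9.5e-3,0,8e-3])+s["position"]
    f=s["ft_force"]
    print(f"t{s['time']:.2f} a{a:.1f} b{b:.1f} z{z:.1f} th{th:.1f} yaw{yaw:.1f} roll{roll:.1f} | blackbot z{bb:.1f} redbot z{rb:.1f} b{rbb:.1f} tipz {tip[2]*1000:.1f} F x'{f@EX:.1f} y'{f@EY:.1f} z{f[2]:.1f} M {s['torque'].round(2)} grip {s['grip_width']*87:.1f}")
E
python3 - <<'E'
from h import *
bat(); delta(*bpose(28,80,18))
E
```

```text
t6.02 a-18.3 b58.5 z141.2 th0.2 yaw2.6 roll-0.8 | blackbot z124.0 redbot z124.3 b18.4 tipz 136.1 F x'-0.3 y'-0.2 z-3.0 M [-0.11 -0.14 -0.05] grip 33.4
t 6.02 pos [ 0.5733 -0.0368  0.1442] turn [ -1.26 -17.78  -2.48] shift [-28.4  20.5  60.8] shift_after_turn [-9.2 18.3 67.2] F [-0.3 -0.2 -3. ] grip 33.4 q [ 0.77  0.36 -0.9   1.71  0.3   1.23 -0.34]
```

step_arm:
  rows:
    - [[-0.5, -4.5, -1], [-10, 10, 5], 25]
    - [[-0.4, -4.5, -1], [-8, 8, 10], 25]
    - [[-0.3, -4.5, -0.5], [-5, 2, 15], 25]
    - [[0, -4, 0], [0, 0, 15], 25]
    - [[0, 0, 0], [0, 0, 10], 25]
    - [[0, 0, 0], [0, 0, 0], 25]
    - [[0, 0, 0], [0, 0, 0], 25]

```text
time: 6.6
position: [0.5896, -0.0773, 0.0889]
tool_rot: [2.165, 1.937, -0.342]
ft_force: [-0.1, 0.2, -1.6]
grip_width: 0.38
```

```bash
python3 - <<'E'
from h import *
bat(); delta(*bpose(28,80,18))
d=cap("scene"); np.savez("s4.npz",**d); crop(d,180,100,340,220,4.9,"pics/s4.png")
E
```

```text
t6.60 a1.5 b18.6 z85.8 th18.3 yaw1.4 roll0.3 | blackbot z57.1 redbot z82.2 b-24.8 tipz 78.4 F x'-0.1 y'0.2 z-1.6 M [ 0.53 -0.13  0.06] grip 33.0
t 6.6 pos [ 0.5896 -0.0773  0.0889] turn [-0.09  0.26 -1.37] shift [10.7 -1.7  2.5] shift_after_turn [10.7 -1.5  2.6] F [-0.1  0.2 -1.6] grip 33.0 q [ 0.52  0.46 -0.78  1.73  0.66  1.25 -0.59]
```

View pics/s4.png

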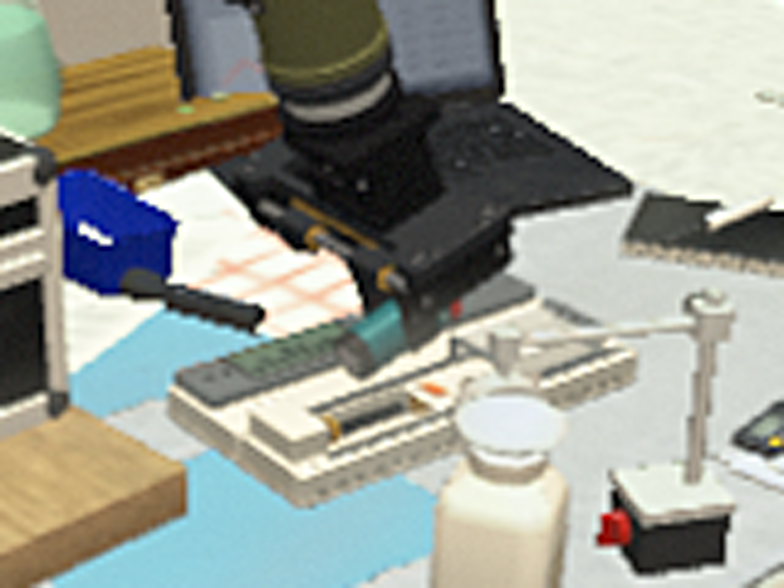

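```bash
python3 - <<'E'
from h import *
d=dict(np.load("s4.npz")); W=cloud(d).reshape(-1,3); s=status.get_state(); R=Ro.from_rotvec(s["tool_rot"])
p=R.inv().apply(W-s["position"])*1000
m=(abs(p[:,0])<60)&(abs(p[:,1])<25)&(p[:,2]>-20)&(p[:,2]<32)
h=cv2.cvtColor(d["frame"],cv2.COLOR_RGB2HSV).reshape(-1,3)
teal=m&(h[:,0]>75)&(h[:,0]<98)&(h[:,1]>80)
print("teal",teal.sum(),np.percentile(p[teal],[1,50,99],axis=0).round(1))
out=m&(abs(p[:,0])>12); q=p[out&(p[:,0]>12)]; print("black side",len(q),np.percentile(q,[1,50,98],axis=0).round(1))
q=p[out&(p[:,0]<-12)]; print("red side",len(q),np.percentile(q,[2,50,98],axis=0).round(1))
q=p[teal&(p[:,0]>12)]; 
A=np.c_[q[:,1]*2,q[:,2]*2,np.ones(len(q))]
c=np.linalg.lstsq(A,(q[:,1:]**2).sum(1),rcond=None)[0]; print("circle yz centre",c[:2],"r",np.sqrt(c[2]+c[:2]@c[:2]))
E
```

```text
teal 50 [[  0.4 -14.  -17.1]
 [ 16.2  -4.9 -13.2]
 [ 32.1  13.5  -6. ]]
black side 137 [[ 12.5 -18.5 -16.9]
 [ 32.8  -9.5  -7.3]
 [ 45.8  14.7  12.5]]
red side 17 [[-35.1 -18.9  -2.8]
 [-25.6 -16.7   2.8]
 [-17.3 -10.6  13.9]]
circle yz centre [-2.1667172  -7.41145034] r 9.044488143161148
```

step_arm:
  rows:
    - [[0, 0.2, -1.3], [9, -1.5, 2.5], 25]
    - [[0, 0, 0], [0, 0, 0], 25]
    - [[0, 0, 0], [4, 0, 12], 25]
    - [[0, 0, 0], [0, 0, 0], 25]
    - [[0, 0, 0], [0, 0, 0], 25]

```text
time: 7.07
position: [0.5907, -0.0718, 0.073]
tool_rot: [2.153, 1.957, -0.335]
ft_force: [1.7, -1.0, -1.5]
grip_width: 0.385
```

```bash
python3 - <<'E'
from h import *
bat(); delta(*bpose(27,50,18))
E
```

```text
t7.07 a2.1 b24.2 z69.8 th17.9 yaw0.5 roll0.2 | blackbot z41.3 redbot z65.9 b-19.0 tipz 62.5 F x'1.8 y'-0.8 z-1.5 M [ 0.49 -0.15 -0.01] grip 33.5
t 7.07 pos [ 0.5907 -0.0718  0.073 ] turn [ 0.11 -0.09 -0.46] shift [ 8.7 -2.2 18. ] shift_after_turn [ 8.8 -2.1 18. ] F [ 1.7 -1.  -1.5] grip 33.5 q [ 0.52  0.48 -0.77  1.74  0.67  1.23 -0.6 ]
```

step_arm:
  rows:
    - [[0, 0, -0.4], [6, -3, 9], 25]
    - [[0, 0, 0], [3, 0, 9], 25]
    - [[0, 0, 0], [0, 0, 0], 25]
    - [[0, 0, 0], [0, 0, 0], 25]

```text
time: 7.4
position: [0.5875, -0.0689, 0.0508]
tool_rot: [2.147, 1.965, -0.337]
ft_force: [0.4, 1.0, -1.1]
grip_width: 0.38
```

```bash
python3 - <<'E'
from h import *
bat(); delta(*bpose(27,41.5,18))
E
```

```text
t7.40 a-1.4 b26.8 z47.6 th17.9 yaw0.1 roll0.1 | blackbot z19.1 redbot z43.7 b-16.5 tipz 40.2 F x'0.3 y'1.0 z-1.1 M [ 0.51 -0.24  0.04] grip 33.0
t 7.4 pos [ 0.5875 -0.0689  0.0508] turn [ 0.07 -0.09 -0.09] shift [2.1 1.4 5.7] shift_after_turn [2.1 1.4 5.7] F [ 0.4  1.  -1.1] grip 33.0 q [ 0.5   0.5  -0.76  1.77  0.69  1.2  -0.62]
```

step_arm:
  rows:
    - [[0, 0, 0], [2, 1.2, 5.5], 25]
    - [[0, 0, 0], [0, 0, 0], 25]
    - [[0, 0, 0], [0, 0, 0], 25]

```text
time: 7.65
position: [0.5897, -0.0686, 0.0445]
tool_rot: [2.146, 1.965, -0.335]
ft_force: [-0.1, -0.8, -1.8]
grip_width: 0.387
```

```bash
python3 - <<'E'
from h import *
bat()
d=cap("scene"); np.savez("s5.npz",**d); crop(d,200,110,320,210,6,"pics/s5.png")
d=cap("top"); np.savez("t5.npz",**d); crop(d,255,115,385,200,6,"pics/t5.png")
E
```

```text
t7.65 a0.8 b27.3 z41.3 th17.9 yaw0.1 roll0.2 | blackbot z12.8 redbot z37.4 b-16.0 tipz 33.9 F x'0.0 y'-0.8 z-1.8 M [ 0.43 -0.14  0.01] grip 33.7
```

View pics/s5.png

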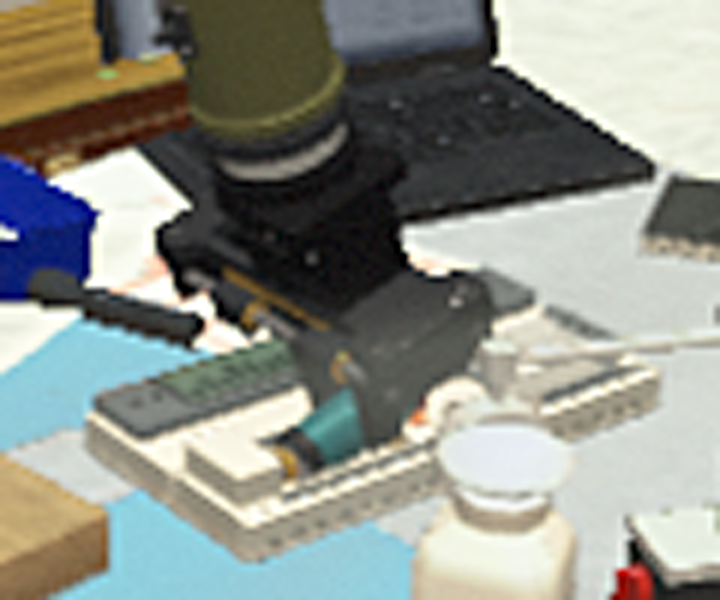

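View pics/t5.png

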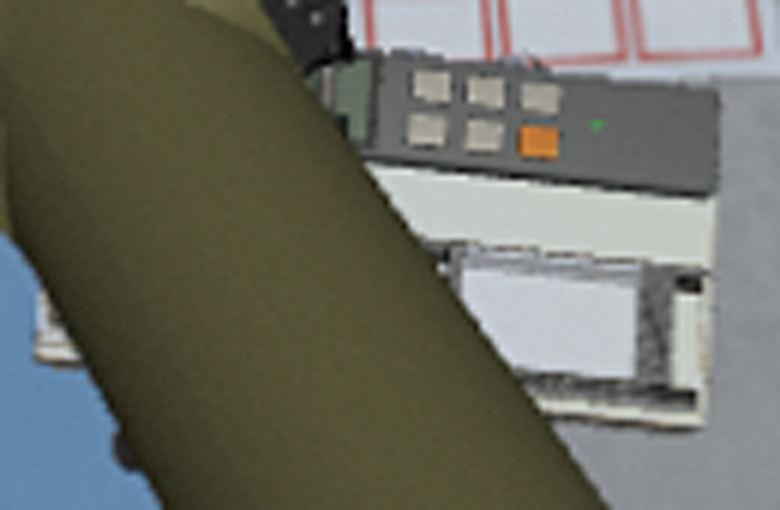

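step_arm:
  rows:
    - [[0, 0, 0], [3.8, -0.8, -1.2], 25]
    - [[0, 0, 0], [0, 0, 0], 25]
    - [[0, 0, 0], [0, 0, 0], 25]

```text
time: 8.0
position: [0.5896, -0.0661, 0.0452]
tool_rot: [2.146, 1.961, -0.336]
ft_force: [0.3, 0.0, -1.7]
grip_width: 0.38
```

```bash
python3 - <<'E'
from h import *
bat()
E
```

```text
t8.00 a0.5 b29.8 z42.1 th18.0 yaw0.2 roll0.3 | blackbot z13.5 redbot z38.3 b-13.5 tipz 34.7 F x'0.3 y'0.0 z-1.7 M [ 0.25 -0.18  0.05] grip 33.1
```

step_arm:
  rows:
    - [[0, 0, 0], [3.8, 0, -1.2], 25]
    - [[0, 0, 0], [0, 0, 0], 25]
    - [[0, 0, 0], [0, 0, 0], 25]

```text
time: 8.25
position: [0.5896, -0.0649, 0.0456]
tool_rot: [2.146, 1.957, -0.342]
ft_force: [0.5, -2.8, -2.2]
grip_width: 0.383
```

```bash
python3 - <<'E'
from h import *
bat()
E
```

```text
t8.25 a0.4 b30.9 z42.5 th18.3 yaw0.3 roll0.2 | blackbot z13.8 redbot z38.9 b-12.4 tipz 35.0 F x'0.8 y'-2.8 z-2.2 M [-0.14 -0.27  0.05] grip 33.3
```

step_arm:
  rows:
    - [[0, 0, 0], [6, 0, -1.5], 25]
    - [[0, 0, 0], [6, 0, -1.5], 25]
    - [[0, 0, 0], [6, 0, -1.5], 25]
    - [[0, 0, 0], [4, 0, -1], 25]

```text
time: 8.58
position: [0.5906, -0.052, 0.0455]
tool_rot: [2.146, 1.941, -0.361]
ft_force: [-0.2, -8.0, 1.1]
grip_width: 0.384
```

```bash
python3 - <<'E'
from h import *
bat()
E
```

```text
t8.58 a0.3 b43.8 z42.4 th19.2 yaw0.8 roll0.1 | blackbot z13.2 redbot z39.5 b0.5 tipz 34.9 F x'0.5 y'-8.0 z1.1 M [-1.43  0.11 -0.01] grip 33.4
```

step_arm:
  rows:
    - [[0, 0, -0.5], [5, 0, 0.5], 25]
    - [[0, 3.5, 0], [3, 0, 3], 25]

```text
time: 8.75
position: [0.5912, -0.0501, 0.0418]
tool_rot: [2.167, 1.977, -0.314]
ft_force: [-3.0, -7.7, 2.6]
grip_width: 0.38
```

```bash
python3 - <<'E'
from h import *
bat()
E
```

```text
t8.75 a0.7 b45.9 z38.6 th16.4 yaw0.2 roll-0.1 | blackbot z11.0 redbot z33.6 b2.8 tipz 31.4 F x'-2.4 y'-8.0 z2.6 M [-1.3   0.56 -0.05] grip 33.0
```

step_arm:
  rows:
    - [[0, 4, 0], [2.5, -0.5, 2], 25]
    - [[0, 4, 0], [2.5, 0, 1.5], 25]

```text
time: 8.92
position: [0.591, -0.0511, 0.0381]
tool_rot: [2.242, 2.046, -0.173]
ft_force: [-0.9, -6.9, -4.5]
grip_width: 0.379
```

```bash
python3 - <<'E'
from h import *
bat()
E
```

```text
t8.92 a0.6 b45.4 z35.0 th8.7 yaw0.2 roll-0.1 | blackbot z12.1 redbot z24.3 b3.2 tipz 28.7 F x'-0.3 y'-7.0 z-4.5 M [-1.46  0.2   0.01] grip 33.0
```

step_arm:
  rows:
    - [[0, 1, 0], [-1.5, 0, 0], 25]
    - [[0, 0, 0], [0, 0, 0], 25]

```text
time: 9.08
position: [0.5903, -0.057, 0.0381]
tool_rot: [2.261, 2.047, -0.153]
ft_force: [-0.1, 4.3, 0.6]
grip_width: 0.385
```

```bash
python3 - <<'E'
from h import *
bat()
E
```

```text
t9.08 a0.4 b39.5 z35.0 th7.6 yaw0.7 roll-0.1 | blackbot z12.9 redbot z23.5 b-2.4 tipz 28.9 F x'-0.5 y'4.2 z0.6 M [ 1.   -0.05  0.07] grip 33.5
```

step_arm:
  rows:
    - [[0, 0, 0], [1.5, 0, -0.3], 25]
    - [[0, 0, 0], [0, 0, 0], 40]
    - [[0, 0, 0], [0, 0, 0], 50]
    - [[0, 0, 0], [0, 0, 0], 55]
    - [[0, 0, 0], [0, 0, 0], 55]

```text
time: 9.5
position: [0.5915, -0.0504, 0.0392]
tool_rot: [2.255, 2.053, -0.15]
ft_force: [-1.0, -1.1, 0.1]
grip_width: 0.585
```

```bash
python3 - <<'E'
from h import *
bat(); delta(L(0,.038,.12),tgt(EY))
E
```

```text
t9.50 a1.0 b46.1 z36.1 th7.6 yaw0.4 roll-0.0 | blackbot z13.9 redbot z24.5 b4.2 tipz 30.0 F x'-0.9 y'-1.2 z0.1 M [ 0.16 -0.12  0.01] grip 50.9
t 9.5 pos [ 0.5915 -0.0504  0.0392] turn [-0.07  7.59 -0.36] shift [-18.2  -1.  -79.1] shift_after_turn [ -7.5  -1.  -80.8] F [-1.  -1.1  0.1] grip 50.9 q [ 0.62  0.51 -0.82  1.77  0.56  1.11 -0.51]
```

step_arm:
  rows:
    - [[0, 0, 0], [0, 0, -15], 55]
    - [[0, 0, 0], [0, 0, -30], 55]
    - [[0, 3.5, 0], [-4, 0, -30], 40]
    - [[0, 4, 0], [-4, 0, -20], 20]
    - [[0, 0, 0], [0, 0, 0], 0]
    - [[0, 0, 0], [0, 0, 0], 0]

```text
time: 10.0
position: [0.5927, -0.0364, 0.1432]
tool_rot: [-2.304, -2.13, -0.01]
ft_force: [0.3, 0.9, 0.6]
grip_width: 0.412
```

```bash
python3 - <<'E'
from h import *
bat(); delta(L(0,.012,.07),tgt(EY))
d=cap("scene"); np.savez("s6.npz",**d); crop(d,200,110,320,210,6,"pics/s6.png")
d=cap("top"); crop(d,255,115,385,200,6,"pics/t6.png")
E
```

```text
t10.00 a1.0 b60.7 z140.2 th-0.4 yaw-0.5 roll0.1 | blackbot z123.5 redbot z122.9 b20.8 tipz 135.2 F x'0.2 y'0.9 z0.6 M [ 0.06 -0.    0.01] grip 35.9
t 10.0 pos [ 0.5927 -0.0364  0.1432] turn [ 0.05 -0.43  0.5 ] shift [-48.2  -1.5  72.8] shift_after_turn [-47.6  -1.   73.2] F [0.3 0.9 0.6] grip 35.9 q [ 0.78  0.41 -0.93  1.68  0.34  1.23 -0.31]
```

View pics/s6.png

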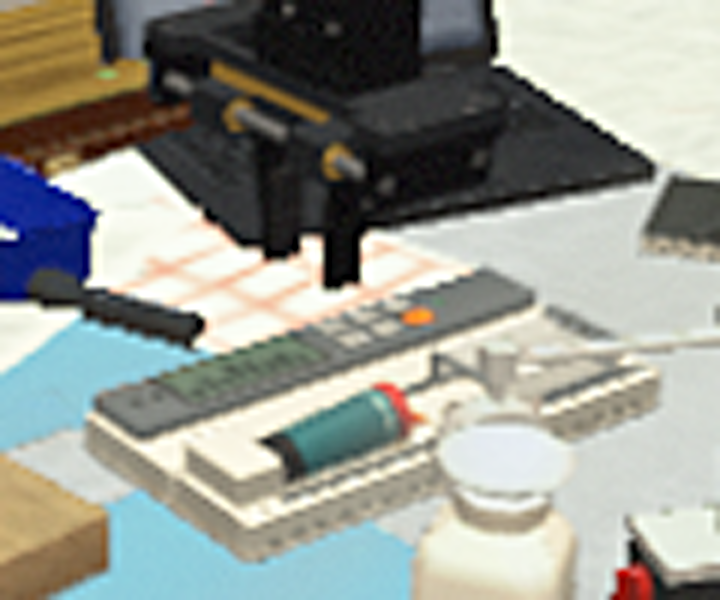

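View pics/t6.png

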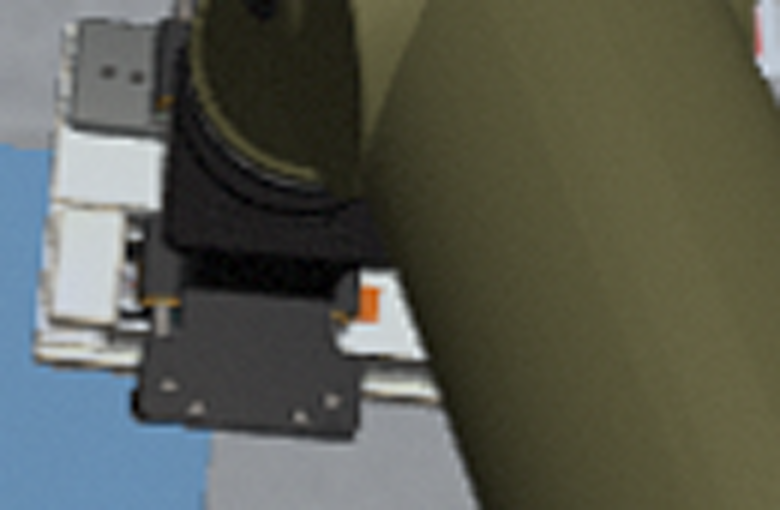

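```bash
cat >> h.py <<'E'
def topline(d,step=6):
    p=cloud(d).reshape(-1,3); r=p-np.array([STEP[0],STEP[1],0]); a=r@EX*1000; b=r@EY*1000; z=p[:,2]*1000
    out=[]
    for k in range(-24,100,step):
        m=(b>=k)&(b<k+step)&(abs(a)<7)&(z<90)
        if m.sum()>1: out.append((k+step//2,int(m.sum()),round(float(np.nanpercentile(z[m],70)),1)))
    print(out)
E
python3 - <<'E'
from h import *
topline(dict(np.load("s6.npz")))
E
```

```text
[(-21, 3, 28.5), (-9, 3, 29.3), (9, 6, 55.5), (15, 2, 57.6), (21, 4, 55.3), (27, 6, 53.8), (33, 5, 52.6), (39, 2, 52.9), (45, 7, 52.7), (51, 4, 51.6), (57, 4, 50.1), (63, 5, 50.9), (69, 6, 48.6), (75, 7, 48.5), (81, 7, 47.2), (87, 2, 44.6), (99, 4, 49.8)]
```

step_arm:
  rows:
    - [[0, -0.4, 0.4], [-16, -0.5, 15], 0]
    - [[0, 0, 0], [-16, -0.5, 25], 0]
    - [[0, 0, 0], [-12, 0, 20], 0]
    - [[0, 0, 0], [0, 0, 0], 0]
    - [[0, 0, 0], [0, 0, 0], 0]

```text
time: 10.52
position: [0.5837, -0.0799, 0.0729]
tool_rot: [-2.303, -2.132, 0.013]
ft_force: [0.4, 1.0, 0.1]
grip_width: 0.019
```

```bash
python3 - <<'E'
from h import *
bat(); delta(L(0,.012,.066),tgt(EY))
E
```

```text
t10.52 a-4.2 b16.5 z69.9 th0.2 yaw-0.6 roll-0.5 | blackbot z52.8 redbot z53.1 b-23.5 tipz 64.9 F x'0.3 y'1.1 z0.1 M [ 0.02 -0.06 -0.02] grip 1.7
t 10.52 pos [ 0.5837 -0.0799  0.0729] turn [-0.46  0.23  0.56] shift [-3.5  4.1  6.9] shift_after_turn [-3.5  4.1  6.9] F [0.4 1.  0.1] grip 1.7 q [ 0.8   0.47 -0.88  1.75  0.4   1.12 -0.29]
```

step_arm:
  rows:
    - [[-0.4, 0, 0.5], [-4, 4, 3], 0]
    - [[0, 0, 0], [0, 0, 4], 0]
    - [[0, 0, 0], [0, 0, 3], 0]

```text
time: 10.77
position: [0.5874, -0.0831, 0.062]
tool_rot: [2.313, 2.124, -0.006]
ft_force: [0.2, -1.4, 1.3]
grip_width: 0.008
```

```bash
python3 - <<'E'
from h import *
bat(); delta(L(0,.012,.052),tgt(EY))
E
```

```text
t10.77 a-0.2 b13.6 z59.0 th0.2 yaw-0.1 roll-0.1 | blackbot z41.9 redbot z42.2 b-26.4 tipz 54.0 F x'0.4 y'-1.4 z1.3 M [-0.15 -0.02 -0.02] grip 0.7
t 10.77 pos [ 0.5874 -0.0831  0.062 ] turn [-0.09  0.23  0.13] shift [-0.6  0.2 10. ] shift_after_turn [-0.6  0.2 10. ] F [ 0.2 -1.4  1.3] grip 0.7 q [ 0.79  0.49 -0.87  1.76  0.42  1.1  -0.3 ]
```

step_arm:
  rows:
    - [[0, 0, 0], [-0.5, 0, 4], 0]
    - [[0, 0, 0], [0, 0, 4], 0]

```text
time: 10.93
position: [0.5888, -0.0833, 0.055]
tool_rot: [2.309, 2.123, -0.004]
ft_force: [-0.3, -0.5, 2.1]
grip_width: 0.0
```

```bash
python3 - <<'E'
from h import *
bat()
E
```

```text
t10.93 a1.2 b13.5 z52.0 th0.3 yaw-0.2 roll0.1 | blackbot z34.8 redbot z35.2 b-26.6 tipz 46.9 F x'-0.3 y'-0.5 z2.1 M [-0.27  0.01  0.03] grip 0.0
```

step_arm:
  rows:
    - [[0, 0, 0], [0, 0, 4], 0]
    - [[0, 0, 0], [0, 0, 4], 0]

```text
time: 11.1
position: [0.5934, -0.0831, 0.0519]
tool_rot: [2.303, 2.119, 0.003]
ft_force: [-1.9, -1.5, 32.0]
grip_width: 0.007
```

```bash
python3 - <<'E'
from h import *
bat()
E
```

```text
t11.10 a5.8 b14.1 z48.9 th0.4 yaw-0.2 roll0.6 | blackbot z31.6 redbot z32.1 b-26.0 tipz 43.8 F x'-1.8 y'-1.7 z32.0 M [-0.38  0.47  0.01] grip 0.7
```

step_arm:
  rows:
    - [[0, 0, 0], [0, 0, -4], 0]
    - [[0, 0, 0], [0, -2, -25], 0]
    - [[0, 0, 0], [0, 0, -30], 0]
    - [[0, 0, 0], [0, 0, -30], 0]
    - [[0, 0, 0], [-5, 0, -10], 0]
    - [[0, 0, 0], [0, 0, 0], 0]

```text
time: 11.6
position: [0.5915, -0.0836, 0.1555]
tool_rot: [2.298, 2.123, 0.01]
ft_force: [0.3, -0.2, 0.0]
grip_width: 0.006
```

```bash
python3 - <<'E'
from h import *
delta(L(0,-.175,.14),tgt(EY))
d=cap("scene"); np.savez("s7.npz",**d); crop(d,200,110,320,210,6,"pics/s7.png"); topline(d)
E
```

```text
t 11.6 pos [ 0.5915 -0.0836  0.1555] turn [0.79 0.22 0.46] shift [-187.4   -5.7   16.1] shift_after_turn [-187.5   -3.9   15.5] F [ 0.3 -0.2  0. ] grip 0.5 q [ 0.85  0.39 -0.93  1.67  0.33  1.23 -0.23]
[(-21, 2, 30.7), (-15, 4, 32.8), (-9, 5, 31.2), (3, 5, 43.2), (9, 5, 44.6), (15, 6, 44.4), (21, 7, 42.6), (27, 5, 44.6), (33, 5, 43.4), (39, 6, 44.3), (45, 5, 44.8), (51, 7, 44.8), (57, 5, 44.6), (63, 8, 43.9), (69, 4, 45.2), (75, 7, 42.9), (81, 9, 43.1), (99, 5, 49.6)]
```

View pics/s7.png

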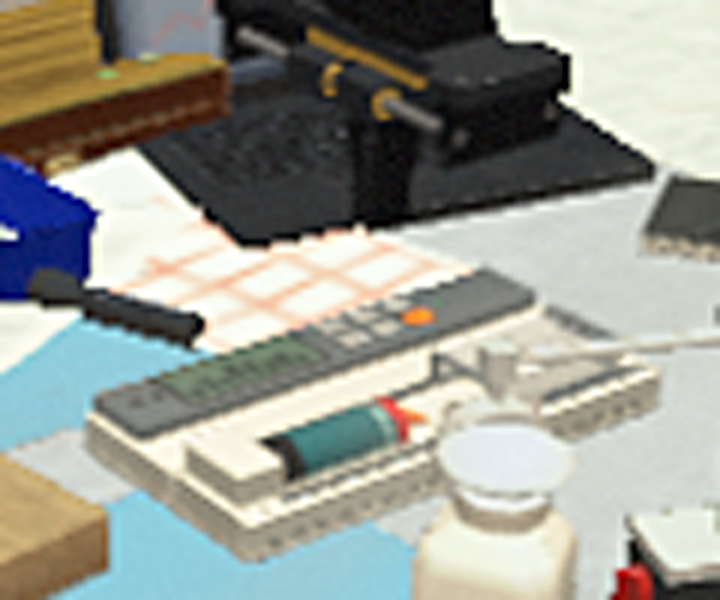

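step_arm:
  rows:
    - [[0.4, 0.2, 0.4], [-35, -1, 2], 0]
    - [[0.4, 0, 0], [-38, -1, 2], 0]
    - [[0, 0, 0], [-38, -1, 2], 0]
    - [[0, 0, 0], [-38, -1, 2], 0]
    - [[0, 0, 0], [-30, 0, 2], 0]
    - [[0, 0, 0], [-10, 0, 0], 0]
    - [[0, 0, 0], [0, 0, 0], 0]
    - [[0, 0, 0], [0, 0, 0], 0]

```text
time: 12.32
position: [0.5666, -0.2708, 0.1295]
tool_rot: [-2.293, -2.122, 0.004]
ft_force: [-0.1, 0.8, 1.1]
grip_width: 0.002
```

```bash
python3 - <<'E'
from h import *
delta(L(0,-.180,.046),tgt(EY))
d=cap("top"); np.savez("t8.npz",**d); crop(d,255,115,385,200,6,"pics/t8.png")
d=cap("scene"); crop(d,180,90,360,225,4.4,"pics/s8.png")
E
```

```text
t 12.32 pos [ 0.5666 -0.2708  0.1295] turn [-0.83 -0.57  0.58] shift [-4.7  5.7 83.4] shift_after_turn [-3.8  4.6 83.5] F [-0.1  0.8  1.1] grip 0.2 q [ 1.05  0.49 -0.84  1.59  0.37  1.25  0.07]
```

View pics/t8.png

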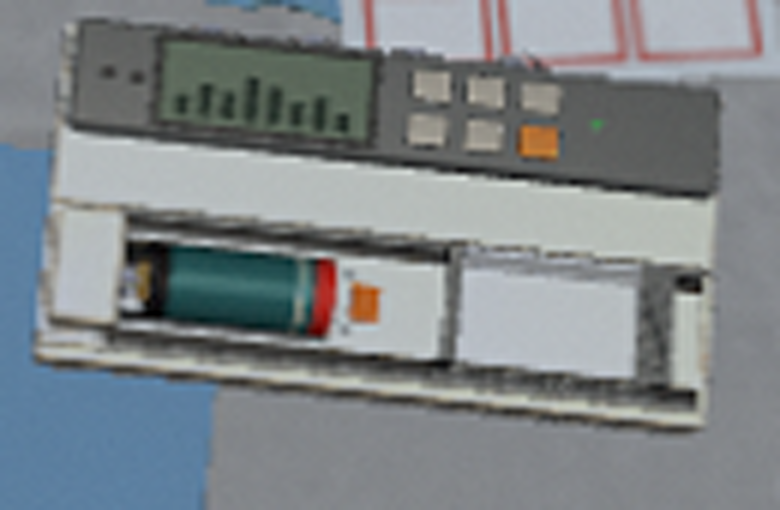

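View pics/s8.png

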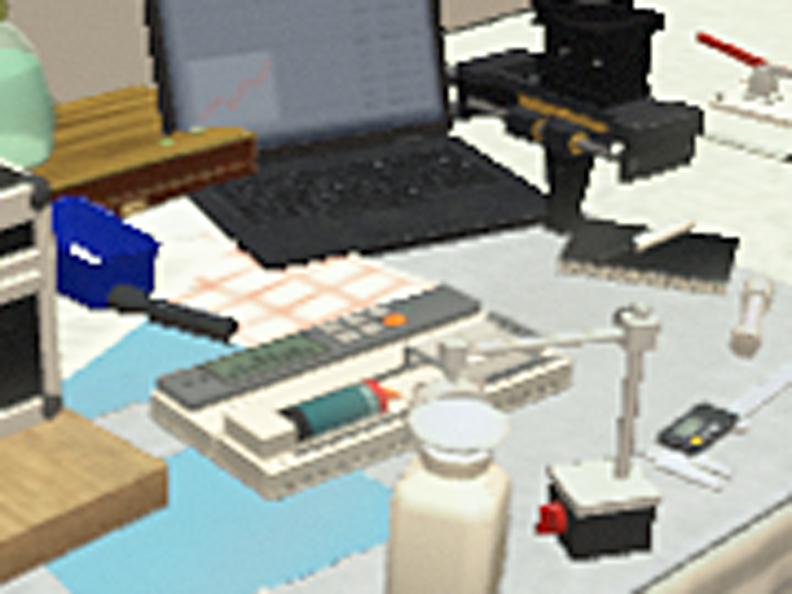

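step_arm:
  rows:
    - [[-0.8, -0.5, 0.5], [-4, 5, 25], 0]
    - [[0, 0, 0], [0, 0, 30], 0]
    - [[0, 0, 0], [0, 0, 24], 0]
    - [[0, 0, 0], [0, 0, 0], 0]
    - [[0, 0, 0], [0, 0, 0], 0]

```text
time: 12.83
position: [0.5775, -0.2605, 0.0521]
tool_rot: [2.292, 2.143, 0.011]
ft_force: [0.4, 0.3, 0.5]
grip_width: 0.004
```

```bash
python3 - <<'E'
from h import *
delta(L(0,-.180,.046),tgt(EY))
E
```

```text
t 12.83 pos [ 0.5775 -0.2605  0.0521] turn [ 0.43 -0.17  1.16] shift [-14.9  -5.7   6.1] shift_after_turn [-15.   -5.4   6.1] F [0.4 0.3 0.5] grip 0.3 q [ 1.01  0.56 -0.81  1.67  0.44  1.1   0.01]
```

step_arm:
  rows:
    - [[0.4, 0, 1], [-5, -5.5, 3], 0]
    - [[0, 0, 0], [0, 0, 3], 0]
    - [[0, 0, 0], [0, 0, 0], 0]

```text
time: 13.08
position: [0.5739, -0.2621, 0.0495]
tool_rot: [2.309, 2.129, 0.007]
ft_force: [-0.9, -0.0, -0.2]
grip_width: 0.003
```

```bash
python3 - <<'E'
from h import *
delta(L(0,-.160,.046),tgt(EY))
E
```

```text
t 13.08 pos [ 0.5739 -0.2621  0.0495] turn [ 0.21 -0.15  0.36] shift [ 6.9 -1.9  3.5] shift_after_turn [ 6.9 -1.9  3.5] F [-0.9 -0.  -0.2] grip 0.3 q [ 1.01  0.56 -0.8   1.67  0.44  1.1  -0.  ]
```

Now push along +y′ (tool +x), in modest steps.

step_arm:
  rows:
    - [[0, 0, 0.3], [5, -1.5, 3], 0]
    - [[0, 0, 0], [6, 0, 0.5], 0]
    - [[0, 0, 0], [6, 0, 0], 0]
    - [[0, 0, 0], [8, 0, 0], 0]

```text
time: 13.42
position: [0.5757, -0.2395, 0.0487]
tool_rot: [2.315, 2.112, 0.006]
ft_force: [-0.2, -1.7, -2.5]
grip_width: 0.004
```

```bash
cat >> h.py <<'E'
def hp(btarget=-.0155):
    s=status.get_state(); r=s["position"]-np.array([STEP[0],STEP[1],0]); f=s["ft_force"]
    print("b front",round(r@EY*1000+9.5,1),"a",round(r@EX*1000,1),"tipz",round(s["position"][2]*1000-8,1),"F y'",round(f@EY,1),"x'",round(f@EX,1),"z",round(f[2],1)); delta(L(0,btarget,.046),tgt(EY))
E
python3 - <<'E'
from h import *
hp()
E
```

```text
b front -134.7 a 1.7 tipz 40.7 F y' -1.7 x' -0.1 z -2.5
t 13.42 pos [ 0.5757 -0.2395  0.0487] turn [ 0.47  0.12 -0.24] shift [128.7  -2.3   2.4] shift_after_turn [128.7  -1.7   2.7] F [-0.2 -1.7 -2.5] grip 0.3 q [ 0.98  0.54 -0.81  1.7   0.44  1.08 -0.05]
```

step_arm:
  rows:
    - [[0.3, 0, -0.2], [10, -1.5, 1.5], 0]
    - [[0, 0, 0], [11, 0, 0.5], 0]
    - [[0, 0, 0], [11, 0, 0], 0]
    - [[0, 0, 0], [11, 0, 0], 0]
    - [[0, 0, 0], [11, 0, 0], 0]

```text
time: 13.83
position: [0.58, -0.1824, 0.0476]
tool_rot: [2.313, 2.115, -0.001]
ft_force: [1.0, -2.1, 0.2]
grip_width: 0.004
```

```bash
python3 - <<'E'
from h import *
hp()
E
```

```text
b front -77.5 a 1.1 tipz 39.6 F y' -2.0 x' 1.1 z 0.2
t 13.83 pos [ 0.58   -0.1824  0.0476] turn [ 0.3   0.33 -0.1 ] shift [71.5 -1.2  1.1] shift_after_turn [71.5 -1.1  1.6] F [ 1.  -2.1  0.2] grip 0.3 q [ 0.92  0.52 -0.82  1.74  0.43  1.07 -0.14]
```

step_arm:
  rows:
    - [[0.2, 0.2, 0], [9, -0.8, 1], 0]
    - [[0, 0, 0], [9, 0, 0], 0]
    - [[0, 0, 0], [9, 0, 0], 0]
    - [[0, 0, 0], [9, 0, 0], 0]

```text
time: 14.17
position: [0.5834, -0.1407, 0.0468]
tool_rot: [2.313, 2.121, 0.001]
ft_force: [1.6, -2.9, -0.1]
grip_width: 0.001
```

```bash
python3 - <<'E'
from h import *
hp()
d=cap("scene"); crop(d,200,110,320,210,6,"pics/s9.png")
E
```

```text
b front -35.6 a 0.8 tipz 38.8 F y' -2.8 x' 1.8 z -0.1
t 14.17 pos [ 0.5834 -0.1407  0.0468] turn [0.16 0.09 0.04] shift [29.6 -0.8  0.7] shift_after_turn [29.6 -0.8  0.8] F [ 1.6 -2.9 -0.1] grip 0.1 q [ 0.86  0.51 -0.84  1.75  0.43  1.07 -0.21]
```

View pics/s9.png

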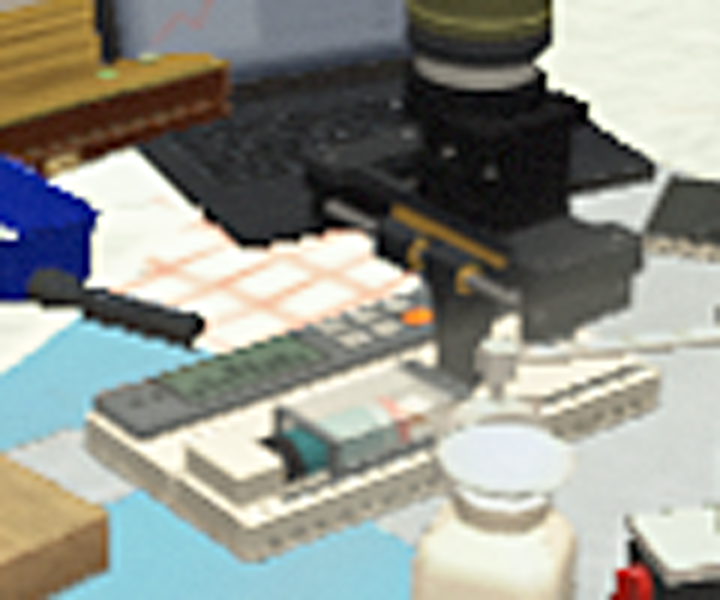

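step_arm:
  rows:
    - [[0, 0, 0], [7, -0.5, 0.5], 0]
    - [[0, 0, 0], [7, 0, 0], 0]
    - [[0, 0, 0], [7, 0, 0], 0]

```text
time: 14.47
position: [0.5849, -0.1178, 0.0464]
tool_rot: [2.311, 2.121, -0.001]
ft_force: [0.5, -3.8, 1.2]
grip_width: 0.006
```

```bash
python3 - <<'E'
from h import *
hp()
E
```

```text
b front -12.7 a 0.3 tipz 38.4 F y' -3.7 x' 0.9 z 1.2
t 14.47 pos [ 0.5849 -0.1178  0.0464] turn [0.17 0.18 0.09] shift [ 6.7 -0.3  0.4] shift_after_turn [ 6.7 -0.3  0.4] F [ 0.5 -3.8  1.2] grip 0.5 q [ 0.83  0.51 -0.84  1.76  0.43  1.06 -0.25]
```

step_arm:
  rows:
    - [[0, 0, 0], [7, 0, 0], 0]
    - [[0, 0, 0], [7, 0, 0], 0]

```text
time: 14.63
position: [0.5853, -0.1121, 0.0465]
tool_rot: [2.309, 2.111, -0.017]
ft_force: [-2.6, -21.7, 3.6]
grip_width: 0.007
```

```bash
python3 - <<'E'
from h import *
hp()
E
```

```text
b front -7.0 a 0.3 tipz 38.5 F y' -21.8 x' -0.7 z 3.6
t 14.63 pos [ 0.5853 -0.1121  0.0465] turn [ 0.12  0.95 -0.12] shift [ 1.  -0.3  0.4] shift_after_turn [ 1.  -0.3  0.5] F [ -2.6 -21.7   3.6] grip 0.6 q [ 0.81  0.5  -0.84  1.77  0.44  1.07 -0.27]
```

step_arm:
  rows:
    - [[0, 0, 0], [-6, 0, 0], 0]
    - [[0, 0, 0], [-15, 0, -2], 0]
    - [[0, 0, 0], [-15, 0, -20], 0]
    - [[0, 0, 0], [-20, 0, -35], 0]
    - [[0, 0, 0], [-40, 0, -35], 0]
    - [[0, 0, 0], [-40, 0, -20], 0]
    - [[0, 0, 0], [-40, 0, 0], 0]
    - [[0, 0, 0], [-40, 0, 0], 0]
    - [[0, 0, 0], [0, 0, 0], 0]

```text
time: 15.38
position: [0.5666, -0.313, 0.1581]
tool_rot: [-2.302, -2.135, 0.008]
ft_force: [-1.5, -2.3, -1.0]
grip_width: 0.006
```

```bash
python3 - <<'E'
from h import *
hp()
d=cap("scene"); np.savez("s10.npz",**d); crop(d,200,110,320,210,6,"pics/s10.png")
d=cap("top"); np.savez("t10.npz",**d); crop(d,255,115,385,200,6,"pics/t10.png"); cv2.imwrite("pics/t10full.png",d["frame"][:,:,::-1])
p=cloud(d).reshape(-1,3); r=p-np.array([STEP[0],STEP[1],0]); a=r@EX*1000; b=r@EY*1000; z=p[:,2]*1000
m=(b>-60)&(b<88)&(abs(a)<22)&(z>44)&(z<55); print("hatch b",np.percentile(b[m],[1,99]),np.median(z[m]))
h=cv2.cvtColor(d["frame"],cv2.COLOR_RGB2HSV).reshape(-1,3)
m=(h[:,0]>5)&(h[:,0]<20)&(h[:,1]>150)&(abs(a)<20)&(b>-35)&(b<10)
print("catch",m.sum(),b[m].mean(),b[m].min(),b[m].max(),np.sort(z[m]).round(1))
E
```

```text
b front -208.7 a -0.8 tipz 150.1 F y' -2.4 x' -1.3 z -1.0
t 15.38 pos [ 0.5666 -0.313   0.1581] turn [-0.3   0.13  0.69] shift [203.    3.9 111.6] shift_after_turn [202.7   0.8 112.1] F [-1.5 -2.3 -1. ] grip 0.5 q [ 1.08  0.49 -0.83  1.52  0.37  1.3   0.13]
hatch b [-4.48585791 87.17601022] 48.16938069518678
catch 21 -15.370011855773956 -20.50714068220524 -10.696433443216163 [24.  24.1 26.6 26.9 27.1 27.3 27.5 27.9 28.4 28.8 29.  29.3 30.4 30.7
 30.8 30.9 31.1 31.3 31.5 31.7 32.1]
```

View pics/t10.png

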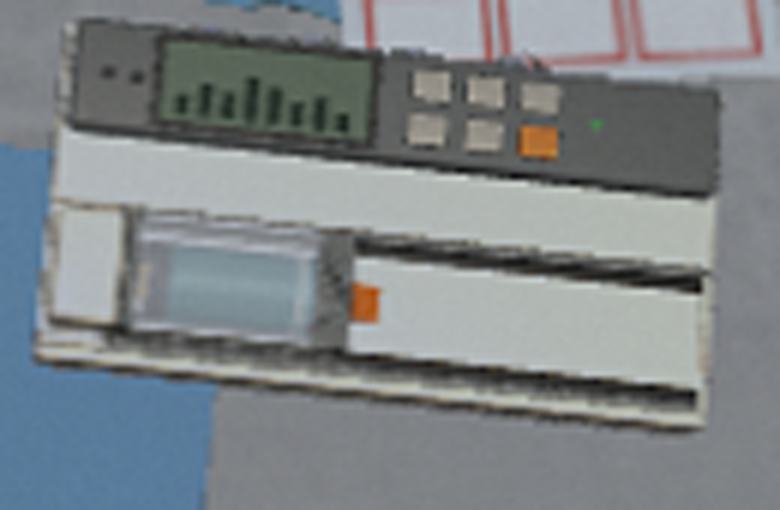

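View pics/s10.png

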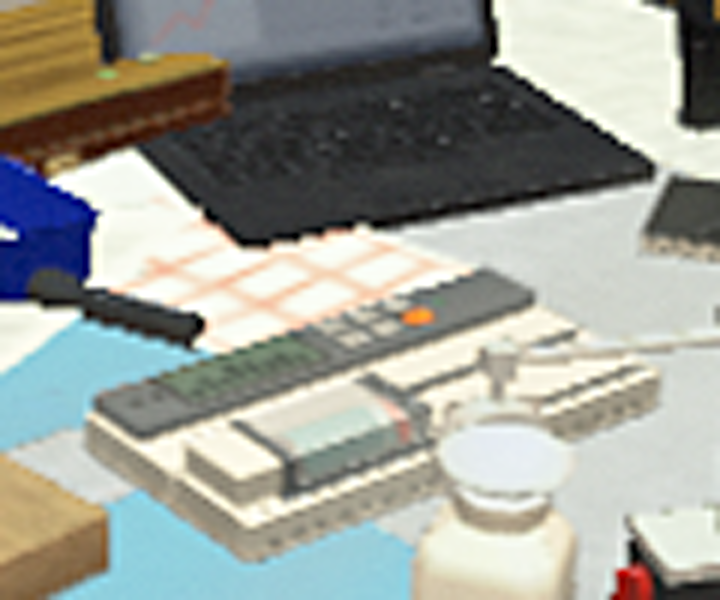

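View pics/t10full.png

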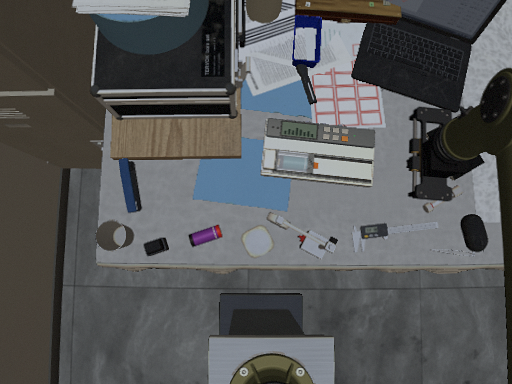

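step_arm:
  rows:
    - [[0, 0, 0], [0, 0, 0], 0]
    - [[0, 0, 0], [0, 0, 0], 0]
    - [[0, 0, 0], [0, 0, 0], 0]

```text
time: 15.73
position: [0.5693, -0.2965, 0.1566]
tool_rot: [-2.279, -2.145, -0.004]
ft_force: [-0.6, 0.7, 0.5]
grip_width: 0.007
```

```bash
python3 - <<'E'
from h import *
s=status.get_state(); print(s["time"],s["ft_force"].round(1),s["position"].round(3))
d0=dict(np.load("scene0.npz")); d=cap("scene")
m=cv2.absdiff(d0["frame"],d["frame"]).max(2); m=cv2.medianBlur(m,5)>40
n,l,st,c=cv2.connectedComponentsWithStats(m.astype(np.uint8))
print([list(x) for x in st[1:] if x[4]>15])
d0=dict(np.load("top0.npz")); d=cap("top")
m=cv2.absdiff(d0["frame"],d["frame"]).max(2); m=cv2.medianBlur(m,5)>40
n,l,st,c=cv2.connectedComponentsWithStats(m.astype(np.uint8))
print([list(x) for x in st[1:] if x[4]>15])
print(order.close_job())
E
```

```text
15.7333 [-0.6  0.7  0.5] [ 0.569 -0.296  0.157]
[[np.int32(288), np.int32(0), np.int32(178), np.int32(162), np.int32(7706)], [np.int32(509), np.int32(69), np.int32(3), np.int32(15), np.int32(29)], [np.int32(486), np.int32(90), np.int32(26), np.int32(72), np.int32(378)], [np.int32(286), np.int32(162), np.int32(16), np.int32(14), np.int32(104)], [np.int32(245), np.int32(172), np.int32(27), np.int32(20), np.int32(255)], [np.int32(440), np.int32(182), np.int32(9), np.int32(10), np.int32(32)], [np.int32(464), np.int32(187), np.int32(11), np.int32(8), np.int32(32)], [np.int32(194), np.int32(213), np.int32(27), np.int32(23), np.int32(335)]]
[[np.int32(401), np.int32(66), np.int32(111), np.int32(318), np.int32(9729)], [np.int32(276), np.int32(151), np.int32(38), np.int32(22), np.int32(632)], [np.int32(328), np.int32(157), np.int32(39), np.int32(22), np.int32(252)], [np.int32(193), np.int32(170), np.int32(15), np.int32(33), np.int32(413)]]
the job is handed in; nothing more can be done
None
```

The battery is back in the logger, the hatch is shut over it and the orange catch is up behind it. I handed the job in at 15.7 s, well inside the 61 s limit.

**What I did:** I gripped the battery across its middle and turned it to line up with the bay. I set it in aslant, black end first, and pressed the contact to about 8 N until the red end cleared the step. I then let go, pressed the red end down, and pushed the hatch shut from behind.

**Last checks:**
- **Battery level:** before closing, its top measured 43–45 mm above the bench along its whole length (44 mm is fully home). The red end was flush with the step in the top picture.
- **Hatch shut:** its back wall is about 5 mm to the −y side of the step, where about 6 mm is expected at the stop.
- **Catch up:** after I backed the tool away, all of the orange wedge was visible behind the wall. Its highest point was 32 mm, the height given for the catch when it is up.
- **Other things:** comparing pictures from before and after, only the battery's old place, the bay and hatch, and the robot had changed. The robot touched nothing at hand-in.

**Less gentle than intended:**
- The press on the red end reached 32 N at the moment it bottomed out. I lifted off straight away.
- The hatch push reached about 22 N at its end stop.

Both were well below the limits, and no check failed. I could not read the catch and contact joints directly, so the click is judged from the pictures and the forces.

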